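# Finish the pyramid of solder reels

### The job

Finish the pyramid of solder reels in the cradle: take the two reels that lean in the sloping stands, lay one in the empty gap of the second layer and then the other on top, in the gap between the two second-layer reels. Each lies on its round side, settled in its gap, parallel to the others and with its ends in line with theirs. Set them down without dropping them, keep the reels already stacked in their places, and leave the other things on the bench where they are.

Things in the scene. Friction and masses are not known exactly. Their poses are not given: they have to be found in the camera images.
- cradle: Fixed low aluminium cradle, 62 mm (x) by 204 mm (y). Origin at the centre of its underside, x along the axes of the reels lying in it, y along the row. Floor 6 mm thick, with 8 mm high lips above it along front and back (58 mm apart, centre to centre) and 45 mm high end stops. A bottom row of three reels lies in it side by side, axes along x, at y = -62, 0 and +62 mm, centres at z = 37 mm.
- gap_seat (a point): Point on the cradle: where the centre of a reel is when it is saddled in the empty gap of the second layer, between row_right and row_mid (cradle frame: x 0, y -31 mm, z 91 mm).
- top_seat (a point): Point on the cradle: where the centre of the topmost reel is when saddled between the two second-layer reels (cradle frame: x 0, y 0, z 144 mm).
- row_right: Reel of solder wire lying on its round side: a plain cylinder 62 mm in diameter and 50 mm long between its flat end faces, about 0.3 kg, grey plastic flanges each 10 mm wide, bright tin winding 1 mm lower between them. Origin at its centre, x along its axis (either way round; its turn about that axis does not matter). Bottom row, at the cradle's -y end.
- row_mid: Reel of solder wire lying on its round side: a plain cylinder 62 mm in diameter and 50 mm long between its flat end faces, about 0.3 kg, grey plastic flanges each 10 mm wide, bright tin winding 1 mm lower between them. Origin at its centre, x along its axis (either way round; its turn about that axis does not matter). Middle of the bottom row.
- row_left: Reel of solder wire lying on its round side: a plain cylinder 62 mm in diameter and 50 mm long between its flat end faces, about 0.3 kg, grey plastic flanges each 10 mm wide, bright tin winding 1 mm lower between them. Origin at its centre, x along its axis (either way round; its turn about that axis does not matter). Bottom row, at the cradle's +y end.
- second_left: Reel of solder wire lying on its round side: a plain cylinder 62 mm in diameter and 50 mm long between its flat end faces, about 0.3 kg, grey plastic flanges each 10 mm wide, bright tin winding 1 mm lower between them. Origin at its centre, x along its axis (either way round; its turn about that axis does not matter). Already in the second layer, in the gap between row_mid and row_left (y +31 mm, z 91 mm in the cradle).
- spare_a: Reel of solder wire lying on its round side: a plain cylinder 62 mm in diameter and 50 mm long between its flat end faces, about 0.3 kg, grey plastic flanges each 10 mm wide, bright tin winding 1 mm lower between them. Origin at its centre, x along its axis (either way round; its turn about that axis does not matter). Starts leaning in stand_a.
- spare_b: Reel of solder wire lying on its round side: a plain cylinder 62 mm in diameter and 50 mm long between its flat end faces, about 0.3 kg, grey plastic flanges each 10 mm wide, bright tin winding 1 mm lower between them. Origin at its centre, x along its axis (either way round; its turn about that axis does not matter). Starts leaning in stand_b.
- stand_a: Fixed stand with a sloping seat holding spare_a. Origin on the bench under the seat; foot 80 mm square. The seat floor (62 mm along x) rises 30 degrees towards the stand's +x, which points to about world +y, so the reel's axis slopes too, its centre 16 mm towards -x from the origin, 87 mm up. A 7 mm lip holds its lower end, 7 mm chocks its sides; above them its flat ends are clear.
- stand_b: Fixed stand with a sloping seat holding spare_b. Origin on the bench under the seat; foot 80 mm square. The seat floor (62 mm along x) rises 30 degrees towards the stand's +x, which points to about world -y, so the reel's axis slopes too, its centre 16 mm towards -x from the origin, 87 mm up. A 7 mm lip holds its lower end, 7 mm chocks its sides; above them its flat ends are clear.
- parts_tray: Fixed open blue tray of small connectors, 85 mm square, 30 mm high, origin under its centre. It and the two stands share three places on the bench, in front of the cradle and to the left and right; which is where varies. Not part of the job.
- flux_bottle: Loose small clear bottle, 34 mm in diameter, 65 mm high, standing. Origin under its centre. Leave alone.
- adapter: Loose brass and steel coaxial adapter standing on end, 22 mm in diameter, 38 mm high. Origin under its centre. Leave alone.
- jar: Loose grey jar, 52 mm in diameter, 55 mm high. Origin under its centre. Leave alone.
- screwdriver: Loose screwdriver, 170 mm long, lying beyond the cradle. Leave alone.
- spanner: Loose spanner, 150 mm long, lying. Leave alone.
There are look-alikes about, which are no part of the job. Of the things that look like the cradle, the larger one is meant. Leave any turquoise look-alike of the row_mid alone.

How it is judged:
By the outcome, as a careful person would: the job done as asked, in the order asked, and still so for the second after the job is handed in, with the robot touching nothing.
It also fails if it takes over 58 s, if anything falls off the work surface, if the arm or the gripper's body presses on something with over 40 N, if the wrist force passes 120 N, or if a joint passes its speed limit or range.

### The arm

A 6-joint arm with a two-finger parallel gripper is mounted at the origin on the work surface. World frame = base frame: x ahead of the robot, y to its left, z up, the work surface at z = 0. Lengths are in m, angles in rad, forces in N, time in s.
With the tool pointing down it reaches from about 0.35 to 0.85 m from the base axis. Payload 8.1 kg.
Tool frame: the origin (TCP) lies midway between the tips of the shut fingers; the grasp point (between the pads) lies 19 mm behind it (env.grasp_offset is the distance from the TCP to the grasp point, in m); z points along the fingers, y is the direction in which the jaws open and shut (so a half turn about z gives the same grasp; the last joint's range is limited). The gripper opens to 93 mm and grips with 3 to 60 N. Pads are 15 mm wide; open, the fingers measure 128 mm over their backs; the gripper's body (75 mm by 188 mm) begins 65 mm behind the grasp point.
Start: joints at [-1.242, 0.13, 1.488, -0, 1.523, -0.085], TCP at [0.241, -0.549, 0.219] pointing down, gripper open.
Joint ranges: [-2.96, 2.96], [-0.89, 2.26], [0.02, 2.5], [-1.34, 4.48], [0, 2.73], [-2.66, 2.66]. Speed limits (rad/s): [2.39, 2.39, 2.79, 3.14, 3.14, 3.14].

### API

Orientations are given as a unit quaternion [x, y, z, w].
In Python, from workcell import env, imaging, workorder, cut_out gives the robot as it stands.
- The arm moves only by the tool send_rows, never from a script. Its arguments are lists of equal length, an entry for each row: "offset": the shift along the tool's x, y, z in mm, a list of three; "turn": the turn, a rotation vector about the tool's x, y, z in degrees, a list of three; "jaw": the closure in counts, from 0 (fully open) to 255 (shut). A call has 1 to 8 rows; each row shifts and turns the commanded pose from where the row before left it, along the tool's axes as they then stand; what a row does not reach is not made up. A row lasts 1/12 s, in which the tool goes at most 41.7 mm and 7.16 degrees, less where a joint would pass 70% of its speed; a pose out of reach is approached as far as the arm can. A call is refused whole if a number of a shift passes 41.7 or a number of a turn 7.16, either way. A call with a gripper value outside its range is refused whole. The fingers move at their own pace and stop on an object; "newtons" is the grip in N (left out, the last holds). Time passes only in rows, so rows that do not move let the fingers close. It gives the time, the measured TCP pose, the force and the opening at its end, in the units of the state.
- env.observe(): the state, without advancing time (a new reading comes with each control period).
- imaging.capture(name): name is "side" or "top" or "wrist"; returns the picture (384x512x3 uint8, blue, green, red); there is no depth.
- imaging.camera_model(name): a dict with "camera_matrix" (3x3 intrinsics, pixels), "origin" and "rotation" of the camera in the world. Camera axes: x right, y down, z forward; pixel columns grow to the right and rows downward; lengths in m; the calibration is good to about 2 mm. The wrist camera is an equidistant fisheye: a pixel r from the principal point sees the ray r / f radians off the axis. A picture is of the moment at which its call begins: read the wrist's pose just before it. camera_model takes no time and is no camera call; for the wrist camera it gives the pose at the moment of the call.
- workorder.job_done(): hands the job in, once; it reports no verdict.
Trained networks look in the newest picture that a camera, given by its name, has taken for a name from the list of things; names that differ only in an ending like _2 or _b are one class to them, and where a whole thing is asked for, a point or a joint stands for the part that bears it (a point fixed in the world has none). Each returns a list of dicts, best first, with "conf" (0 to 1); they miss things now and then, are a little off and sometimes report something else, mostly with a low value. They report only what shows in the picture. A call takes as long as a camera call. They do not tell look-alikes from the thing itself.
- cut_out(camera, name): "mask" (384x512 bool, what is visible of it) and "pixel" ([column, row] in pixels, amid what is visible of it).
The state is a dict: "time_s": time; "joint_positions": joint angles; "qd": joint speeds; "effort": joint torques, N m; "ee_pos": TCP position; "orientation": TCP orientation; "ft_force": force on the tool from outside, world axes, zero at the start; "moment": the same for the moment, N m; "grip_width": finger opening in m.
Only numpy, scipy, OpenCV 4.12 (cv2) and the standard library are available. Lean on these libraries where they do the work, as an engineer would, in place of code of your own. Each camera call takes 0.05 s, during which the arm holds its last target.

## Working session

There is one attempt and no reset: what is moved stays moved. The work goes in short steps, Python scripts to look and compute and a tool call to move; the robot and the scene stay as the last step left them, time stands still between calls to the robot, and variables do not carry over. Pictures are saved under pics/ and viewed, and the job is handed in when it is done.

Besides the shell and the picture viewer there is one more tool, called after "Request:" as name(argument=value, ...) on one line, values as JSON. send_rows: Moves the arm, as the interface text tells. Its arguments: {"type":"object","properties":{"offset":{"type":"array","items":{"type":"array","items":{"type":"number"}}},"turn":{"type":"array","items":{"type":"array","items":{"type":"number"}}},"jaw":{"type":"array","items":{"type":"number"}},"newtons":{"type":"number"}},"required":["offset","turn","jaw"]}

```bash
mkdir -p pics; ls
python3 - <<'E'
from workcell import env, imaging, workorder, cut_out
import cv2, numpy as np
print(env.observe(), env.grasp_offset)
for n in ["side","top","wrist"]:
    m=imaging.camera_model(n); print(n,{k:np.round(v,4).tolist() if not isinstance(v,str) else v for k,v in m.items()})
    cv2.imwrite(f"pics/{n}0.png",imaging.capture(n))
E
```

```text
pics
{'time_s': 0.0, 'joint_positions': array([-1.24242710e+00,  1.31159802e-01,  1.48926608e+00,  1.71876907e-05,
        1.52300419e+00, -8.54010392e-02]), 'qd': array([-2.07265834e-03,  8.03821287e-05, -2.40240511e-04, -5.70450705e-04,
        6.46735721e-04, -2.54725248e-04]), 'effort': array([ 9.19579252e-04, -5.59832418e+01, -4.91760492e+01,  7.65337120e-02,
        3.51876835e-02, -1.43254679e-04]), 'ee_pos': array([ 0.24108078, -0.54881655,  0.21759551]), 'orientation': array([ 9.78675167e-01,  2.05411959e-01, -1.02814300e-04, -9.12982188e-04]), 'ft_force': array([ 0.23327477, -0.63145205, -0.10254404]), 'moment': array([-0.06880947,  0.02243239, -0.03279102]), 'grip_width': 0.09284435395688648} 0.0188
side {'camera_matrix': [[366.2348, 0.0, 257.5011], [0.0, 366.2348, 188.2719], [0.0, 0.0, 1.0]], 'origin': [0.2631, 0.5243, 0.8394], 'rotation': [-0.3093, 0.8891, -0.32, 0.1075]}
top {'camera_matrix': [[431.0678, 0.0, 253.016], [0.0, 431.0678, 189.4432], [0.0, 0.0, 1.0]], 'origin': [0.5067, 0.0271, 1.1695], 'rotation': [0.7098, -0.7024, 0.0283, -0.0456]}
wrist {'camera_matrix': [[297.3186, 0.0, 253.9103], [0.0, 297.3186, 194.7781], [0.0, 0.0, 1.0]], 'origin': [0.3151, -0.5175, 0.384], 'rotation': [0.8285, -0.5407, -0.0803, 0.1216]}
```

View pics/side0.png

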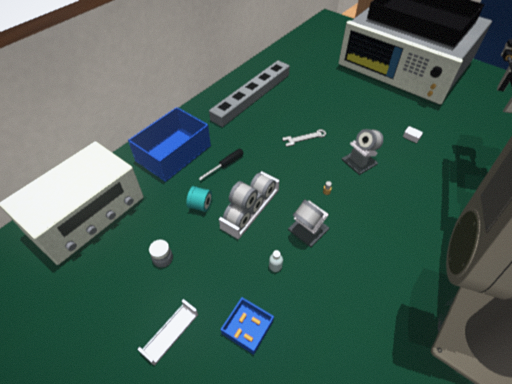

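View pics/top0.png

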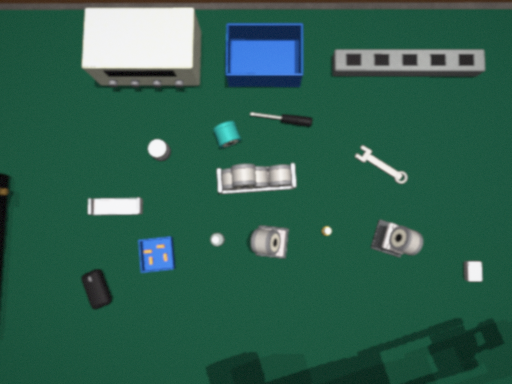

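View pics/wrist0.png

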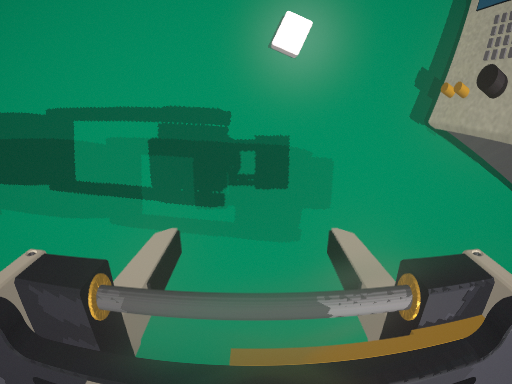

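```bash
cat > h.py <<'E'
from workcell import env, imaging, workorder, cut_out
import cv2, numpy as np
from scipy.spatial.transform import Rotation as R
def cam(n):
    m=imaging.camera_model(n); r=np.array(m["rotation"],float)
    Rm=R.from_quat(r).as_matrix() if r.size==4 else r
    return np.array(m["camera_matrix"]),np.array(m["origin"]),Rm
def ray(c,px,fish=False):
    K,o,Rm=c; x=(px[0]-K[0,2])/K[0,0]; y=(px[1]-K[1,2])/K[1,1]
    if fish:
        t=np.hypot(x,y); s=np.sin(t)/t if t>1e-9 else 1; d=np.array([x*s,y*s,np.cos(t)])
    else: d=np.array([x,y,1.])
    d=Rm@d; return o,d/np.linalg.norm(d)
def onz(c,px,z,fish=False):
    o,d=ray(c,px,fish); return o+d*(z-o[2])/d[2]
def proj(c,P,fish=False):
    K,o,Rm=c; q=(np.atleast_2d(P)-o)@Rm
    if fish:
        r=np.hypot(q[:,0],q[:,1]); t=np.arctan2(r,q[:,2]); s=t/np.maximum(r,1e-9)
        u=q[:,:2]*s[:,None]
    else: u=q[:,:2]/q[:,2:]
    return u*np.array([K[0,0],K[1,1]])+K[:2,2]
def tri(a,b):
    (o1,d1),(o2,d2)=a,b
    A=np.stack([d1,-d2],1); t=np.linalg.lstsq(A,o2-o1,rcond=None)[0]
    p,q=o1+t[0]*d1,o2+t[1]*d2; return (p+q)/2,np.linalg.norm(p-q)
E
python3 - <<'E'
from h import *
s=cv2.imread("pics/side0.png");t=cv2.imread("pics/top0.png")
a=cv2.resize(s[110:285,180:390],None,fx=3.5,fy=3.4,interpolation=cv2.INTER_CUBIC);cv2.imwrite("pics/s1.png",a[:600])
a=cv2.resize(t[120:280,195:445],None,fx=3.2,fy=3.2,interpolation=cv2.INTER_CUBIC);cv2.imwrite("pics/t1.png",a)
cs,ct=cam("side"),cam("top")
for n in ["cradle","stand_a","spare_a","row_mid","parts_tray","flux_bottle","adapter"]:
    for c,cc in(("side",cs),("top",ct)):
        for d in cut_out(c,n): 
            px=d["pixel"]; print(n,c,round(d["conf"],2),np.round(px,1),int(d["mask"].sum()),np.round(onz(cc,px,0.05),3))
E
```

```text
cradle side 0.76 [248.7 225.2] 563 [0.602 0.122 0.05 ]
cradle side 0.75 [169.6 332. ] 1325 [0.563 0.434 0.05 ]
cradle top 0.83 [264.7 189.1] 329 [0.625 0.025 0.05 ]
cradle top 0.71 [115.8 205.1] 824 [0.58  0.415 0.05 ]
stand_a side 0.76 [309.5 231.5] 662 [0.469 0.04  0.05 ]
stand_a side 0.68 [360.6 158.3] 630 [ 0.491 -0.274  0.05 ]
stand_a side 0.48 [227.9 158.7] 262 [ 0.801 -0.024  0.05 ]
stand_a top 0.9 [280.4 233. ] 300 [ 0.512 -0.017  0.05 ]
stand_a top 0.81 [384.  235.6] 548 [ 0.508 -0.282  0.05 ]
stand_a top 0.46 [406.8 237.1] 752 [ 0.505 -0.34   0.05 ]
spare_a side 0.79 [306.7 213.6] 501 [ 0.505 -0.002  0.05 ]
spare_a side 0.73 [361.4 160.2] 598 [ 0.485 -0.268  0.05 ]
spare_a side 0.58 [368.7 139.3] 457 [ 0.511 -0.364  0.05 ]
spare_a top 0.97 [406.1 242.5] 671 [ 0.491 -0.338  0.05 ]
spare_a top 0.96 [263.4 240. ] 657 [0.493 0.027 0.05 ]
spare_a top 0.54 [378.5 162.1] 504 [ 0.699 -0.272  0.05 ]
spare_a top 0.46 [280.  175.6] 485 [ 0.661 -0.015  0.05 ]
row_mid side 0.84 [195.  199.4] 468 [0.77  0.147 0.05 ]
row_mid side 0.7 [258.3 202.3] 158 [0.629 0.048 0.05 ]
row_mid top 0.92 [230.  132.5] 484 [0.776 0.118 0.05 ]
row_mid top 0.71 [261.7 173.9] 250 [0.665 0.033 0.05 ]
parts_tray side 0.68 [248.4 321. ] 1738 [0.447 0.313 0.05 ]
parts_tray top 0.94 [156.  254.6] 1113 [0.453 0.304 0.05 ]
parts_tray top 0.29 [405.8 238.9] 726 [ 0.501 -0.337  0.05 ]
flux_bottle side 0.77 [276.3 264.5] 183 [0.48  0.168 0.05 ]
adapter side 0.66 [328.5 186.4] 62 [ 0.509 -0.119  0.05 ]
adapter side 0.53 [274.4 262.7] 229 [0.487 0.167 0.05 ]
adapter top 0.55 [326.1 229. ] 66 [ 0.523 -0.134  0.05 ]
adapter top 0.39 [280.5 242.4] 323 [ 0.488 -0.017  0.05 ]
```

View pics/s1.png

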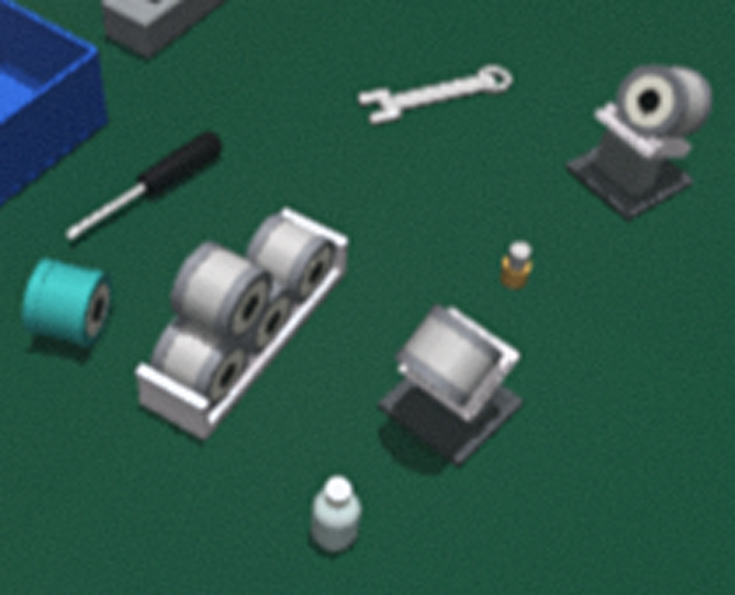

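View pics/t1.png

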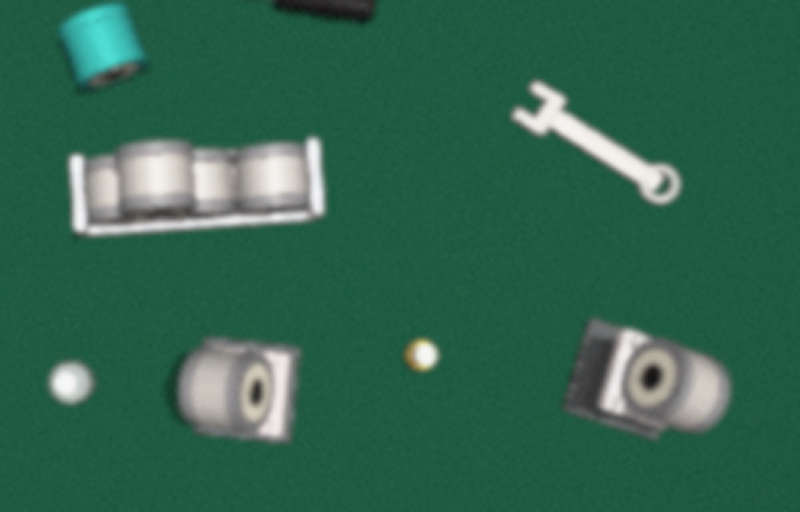

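```bash
cat > fit.py <<'E'
from h import *
from scipy.optimize import minimize
def cyl(c,u,r=.031,h=.025,n=48):
    u=u/np.linalg.norm(u); a=np.cross(u,[0,0,1.]); a/=np.linalg.norm(a); b=np.cross(u,a)
    t=np.linspace(0,2*np.pi,n,endpoint=False); ring=r*(np.cos(t)[:,None]*a+np.sin(t)[:,None]*b)
    return np.vstack([c+ring-h*u,c+ring+h*u])
def box(lo,hi): 
    return np.array([[x,y,z] for x in(lo[0],hi[0]) for y in(lo[1],hi[1]) for z in(lo[2],hi[2])])
S=8
def render(parts,c,fish,roi):
    x0,y0,x1,y1=roi; im=np.zeros(((y1-y0)*S//2,(x1-x0)*S//2),np.uint8); 
    for P in parts:
        q=proj(c,P,fish); h=cv2.convexHull(((q-[x0-.5,y0-.5])*S/2).astype(np.float32))
        cv2.fillConvexPoly(im,np.round(h[:,0]*16).astype(np.int32),255,shift=4)
    return cv2.resize(im,(x1-x0,y1-y0),interpolation=cv2.INTER_AREA)/255.
def cradle_parts(p):
    x,y,yaw=p; Rz=R.from_euler('z',yaw).as_matrix(); T=lambda P:P@Rz.T+[x,y,0]
    L=[T(cyl(np.array([0,yy,zz]),np.array([1.,0,0]))) for yy,zz in((-.062,.037),(0,.037),(.062,.037),(.031,.091))]
    L+=[T(box((-.031,-.102,0),(.031,.102,.006))),T(box((-.031,-.102,0),(-.027,.102,.014))),T(box((.027,-.102,0),(.031,.102,.014)))]
    L+=[T(box((-.031,-.102,0),(.031,-.096,.045))),T(box((-.031,.096,0),(.031,.102,.045)))]
    return L
def spare_parts(p):
    x,y,yaw=p; u=np.array([np.cos(yaw)*np.cos(np.pi/6),np.sin(yaw)*np.cos(np.pi/6),.5])
    return [cyl(np.array([x,y,.087]),u)]
def fit(partf,views,p0,it=3):
    # views: list of (cam,fish,mask,roi)
    def f(p):
        e=0
        for c,fi,m,roi in views:
            x0,y0,x1,y1=roi; r=render(partf(p),c,fi,roi); mm=m[y0:y1,x0:x1]
            e+=np.abs(r-mm).sum()/max(mm.sum(),1)
        return e
    p=np.array(p0,float)
    for i in range(it):
        s=np.array([.01,.01,.1])/(2**i)
        sim=np.vstack([p]+[p+s*np.eye(3)[k] for k in range(3)])
        r=minimize(f,p,method="Nelder-Mead",options=dict(initial_simplex=sim,maxiter=150,xatol=1e-4,fatol=1e-5)); p=r.x
    return p,r.fun
E
python3 - <<'E'
from fit import *
cs,ct=cam("side"),cam("top"); im={"side":cv2.imread("pics/side0.png"),"top":cv2.imread("pics/top0.png")}
def seg(i):
    f=i.astype(float); b,g,r=f[...,0],f[...,1],f[...,2]
    return ((r>0.8*g)&(f.sum(2)>150)).astype(float)
V=[(ct,False,seg(im["top"]),(200,150,315,205)),(cs,False,seg(im["side"]),(216,165,285,240))]
# blank others
V[1][2][:,:218]=0
p,e=fit(cradle_parts,V,(.63,.03,.03)); print("cradle",np.round(p,4),e)
for k in range(2): print(fit(cradle_parts,[V[k]],p))
out=[]
st=cut_out("top","spare_a")
imaging_s=cut_out("side","spare_a")
res={}
for nm,p0,pt,ps in(("b",(.49,.03,-1.57),(263,240),(307,214)),("a",(.49,-.33,1.4),(406,242),(369,140))):
    vs=[]
    for lst,c,px in((st,ct,pt),(imaging_s,cs,ps)):
        d=[q for q in lst if np.hypot(*(np.array(q["pixel"])-px))<5]
        if d:
            m=d[0]["mask"].astype(float); ys,xs=np.where(m>0); print(nm,xs.min(),xs.max(),ys.min(),ys.max())
            vs.append((c,False,m,(xs.min()-8,ys.min()-8,xs.max()+9,ys.max()+9)))
    q,e=fit(spare_parts,vs,p0); print(nm,np.round(q,4),e); res[nm]=q
    for v in vs: print(fit(spare_parts,[v],q))
for n,c,roi in(("top",ct,(195,120,445,280)),("side",cs,(180,110,390,285))):
    x0,y0,x1,y1=roi; a=cv2.resize(im[n][y0:y1,x0:x1],None,fx=3.2,fy=3.2,interpolation=cv2.INTER_CUBIC)
    for P in cradle_parts(p)+spare_parts(res["a"])+spare_parts(res["b"]):
        h=cv2.convexHull(((proj(c,P)-[x0-.5,y0-.5])*3.2).astype(np.float32)); cv2.polylines(a,[h.astype(np.int32)],True,(0,0,255),1)
    cv2.imwrite(f"pics/fit_{n}.png",a)
E
```

```text
cradle [0.6575 0.0481 0.0812] 0.11191630904419922
(array([0.65720355, 0.04894913, 0.08174729]), np.float64(0.05564811666477767))
(array([0.65772498, 0.04823498, 0.08359541]), np.float64(0.0543133541295306))
b 252 280 228 254
b 294 322 201 228
b [ 0.4912  0.0217 -1.673 ] 0.16572120330920218
(array([ 0.49160804,  0.02079429, -1.67668278]), np.float64(0.05676425821470141))
(array([ 0.49032808,  0.02349068, -1.65709527]), np.float64(0.07227114398653672))
a 390 421 227 254
a 356 382 130 150
a [ 0.4975 -0.3219  1.3291] 0.21551163415403174
(array([ 0.49824367, -0.32331166,  1.28669444]), np.float64(0.13675228660763858))
(array([ 0.4978015 , -0.32140065,  1.38040399]), np.float64(0.07073411421461365))
```

```bash
ls pics
```

```text
fit_side.png
fit_top.png
s1.png
side0.png
t1.png
top0.png
wrist0.png
```

View pics/fit_top.png

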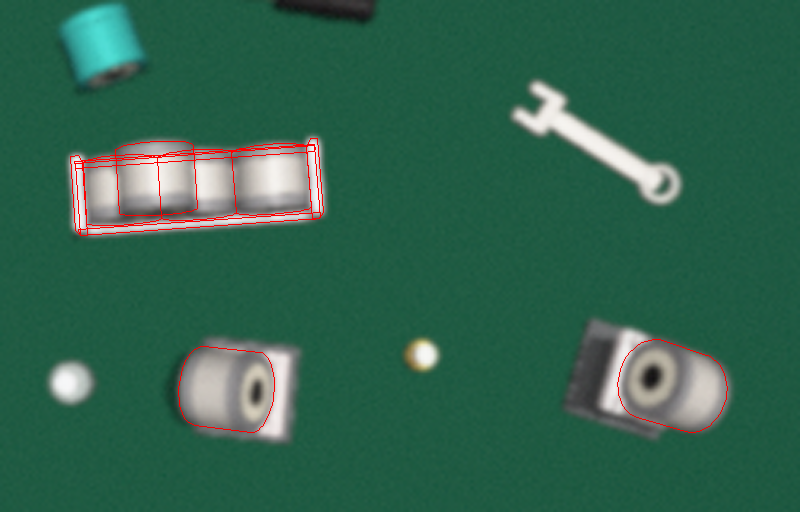

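View pics/fit_side.png

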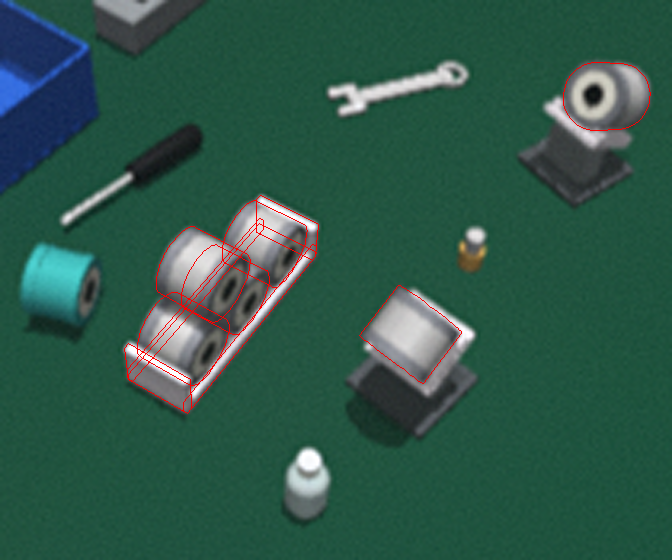

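```bash
cat >> h.py <<'E'
def stand_R(yaw,s=-1):
    u=np.array([np.cos(yaw)*np.cos(np.pi/6),np.sin(yaw)*np.cos(np.pi/6),.5]); n=np.array([-np.cos(yaw)*.5,-np.sin(yaw)*.5,np.cos(np.pi/6)])
    y=s*u; z=-n; return np.stack([np.cross(y,z),y,z],1)
def cradle_R(yaw):
    y=np.array([np.cos(yaw),np.sin(yaw),0]); z=np.array([0,0,-1.]); return np.stack([np.cross(y,z),y,z],1)
def show(Rt,pt,cur=None):
    "turn first (about TCP), then shift in target axes; also shift in current axes"
    o=env.observe(); Rc=R.from_quat(o["orientation"]).as_matrix(); pc=o["ee_pos"]
    rv=np.degrees(R.from_matrix(Rc.T@Rt).as_rotvec())
    print("t",round(o["time_s"],2),"tcp",np.round(pc,4),"F",np.round(o["ft_force"],1),"w",round(o["grip_width"],4))
    print("turn",np.round(rv,2),"| shift after turn",np.round((pt-pc)@Rt*1e3,1),"| shift before turn",np.round((pt-pc)@Rc*1e3,1))
def tcp_for(center,Rt,up=0.004,back=0.0):
    "TCP so that grasp point is `up` behind centre along tool, plus standoff back"
    return np.asarray(center)+Rt[:,2]*(env.grasp_offset-up-back)
E
python3 - <<'E'
from h import *
Rt=stand_R(1.33); show(Rt,tcp_for([.4975,-.322,.087],Rt,back=.12)); print(Rt)
E
```

```text
t 0.95 tcp [ 0.2413 -0.5494  0.2186] F [ 1.4 -0.4  0.2] w 0.0928
turn [28.91  9.81 36.63] | shift after turn [ 194.6 -178.3  149.8] | shift before turn [294.  -63.4  40.5]
[[ 0.97114838 -0.20652632  0.11923803]
 [-0.23847605 -0.84103917  0.48557419]
 [ 0.         -0.5        -0.8660254 ]]
```

Request:
send_rows(offset=[[37,-8,0],[37,-8,0],[37,-8,0],[37,-8,0],[37,-8,0],[37,-8,0],[37,-8,0],[37,-8,0]], turn=[[0,0,0],[0,0,0],[0,0,0],[0,0,0],[0,0,0],[0,0,0],[0,0,0],[0,0,0]], jaw=[0,0,0,0,0,0,0,0], newtons=25)

```text
time_s: 1.62
ee_pos: [0.4879, -0.3704, 0.2188]
orientation: [0.979, 0.205, 0.0, 0.0]
ft_force: [0.8, -0.1, 0.5]
grip_width: 0.0926
```

Request:
send_rows(offset=[[0,0,0],[0,0,0],[0,0,0],[0,0,0],[0,0,0],[0,0,0],[0,0,0],[0,0,0]], turn=[[4.1,1.4,5.2],[4.1,1.4,5.2],[4.1,1.4,5.2],[4.1,1.4,5.2],[4.1,1.4,5.2],[4.1,1.4,5.2],[4.1,1.4,5.2],[0,0,0]], jaw=[0,0,0,0,0,0,0,0])

```text
time_s: 2.28
ee_pos: [0.4848, -0.373, 0.2163]
orientation: [0.958, -0.118, 0.03, -0.258]
ft_force: [-0.7, -0.5, -0.7]
grip_width: 0.0929
```

Run:
```python
from h import *
Rt=stand_R(1.33); show(Rt,tcp_for([.4975,-.322,.087],Rt,back=.12))
print(np.round(env.observe()["joint_positions"],2))
cv2.imwrite("pics/w1.png",imaging.capture("wrist"))
```

```text
t 2.28 tcp [ 0.4848 -0.373   0.2163] F [-0.7 -0.5 -0.7] w 0.0929
turn [-0.11  0.02 -0.26] | shift after turn [ 0.2 19.1 33. ] | shift before turn [ 0.3 19.1 33. ]
[-0.97  0.45  1.2   0.4   1.84  0.88]
```

View pics/w1.png

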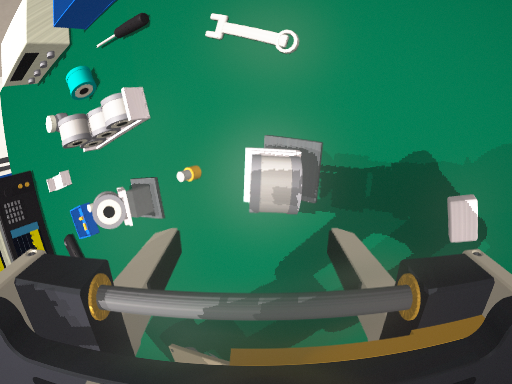

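```bash
cat > wf.py <<'E'
from fit import *
import sys
def wristfit(p0,tag,near):
    cw=cam("wrist"); im=imaging.capture("wrist"); ds=cut_out("wrist","spare_a")
    for d in ds: print(round(d["conf"],2),np.round(d["pixel"]),d["mask"].sum())
    d=min(ds,key=lambda q:np.hypot(*(np.array(q["pixel"])-near)))
    m=d["mask"].astype(float); ys,xs=np.where(m>0); roi=(max(0,xs.min()-8),max(0,ys.min()-8),xs.max()+9,ys.max()+9)
    p,e=fit(spare_parts,[(cw,True,m,roi)],p0); print("fit",np.round(p,4),round(e,3))
    x0,y0,x1,y1=[int(v) for v in (max(0,roi[0]-20),max(0,roi[1]-20),roi[2]+20,roi[3]+20)]
    k=min(5,780//(x1-x0),580//(y1-y0)); a=cv2.resize(im[y0:y1,x0:x1],None,fx=k,fy=k,interpolation=cv2.INTER_CUBIC)
    for q,col in((p0,(0,255,255)),(p,(0,0,255))):
        for P in spare_parts(q):
            n=len(P)//2
            for pp in(P[:n],P[n:]): cv2.polylines(a,[((proj(cw,pp,True)-[x0-.5,y0-.5])*k).astype(np.int32)],True,col,1)
    cv2.imwrite(f"pics/{tag}.png",a); return p
E
python3 - <<'E'
from wf import *
wristfit((.4975,-.322,1.33),"wf_a",(275,182))
E
```

```text
0.81 [106. 213.] 1025
0.74 [278. 183.] 2947
fit [ 0.4984 -0.3241  1.2738] 0.052
```

View pics/wf_a.png

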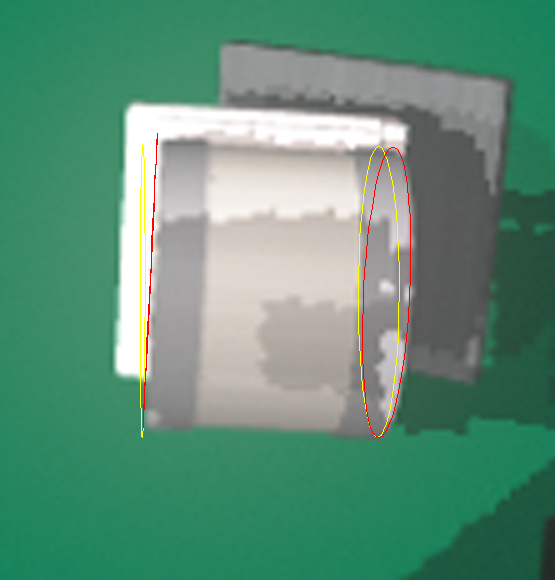

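Run:
```python
from h import *
Rt=stand_R(1.277); 
for b in(.05,0): show(Rt,tcp_for([.498,-.324,.087],Rt,back=b))
```

```text
t 2.43 tcp [ 0.4865 -0.3719  0.2185] F [ 0.  -0.1  0.6] w 0.0929
turn [0.31 1.56 3.04] | shift after turn [ -2.9  23.2 103.3] | shift before turn [ -1.3  22.5 103.4]
t 2.43 tcp [ 0.4865 -0.3719  0.2185] F [ 0.  -0.1  0.6] w 0.0929
turn [0.31 1.56 3.04] | shift after turn [ -2.9  23.2 153.3] | shift before turn [1.000e-01 2.230e+01 1.534e+02]
```

Request:
send_rows(offset=[[0,0,0],[-3,23,0],[0,0,35],[0,0,35],[0,0,33],[0,0,0]], turn=[[0.3,1.6,3],[0,0,0],[0,0,0],[0,0,0],[0,0,0],[0,0,0]], jaw=[0,0,0,0,0,0])

```text
time_s: 2.93
ee_pos: [0.4919, -0.3343, 0.1124]
orientation: [0.955, -0.14, 0.035, -0.259]
ft_force: [-0.6, 0.4, -1.8]
grip_width: 0.0929
```

Run:
```python
from wf import *
Rt=stand_R(1.277); show(Rt,tcp_for([.498,-.324,.087],Rt,back=0))
cv2.imwrite("pics/w2.png",imaging.capture("wrist"))
```

```text
t 2.93 tcp [ 0.4919 -0.3343  0.1124] F [-0.6  0.4 -1.8] w 0.0929
turn [-0.32  0.44 -0.  ] | shift after turn [ 2.9  2.6 42.6] | shift before turn [ 3.2  2.8 42.6]
```

View pics/w2.png

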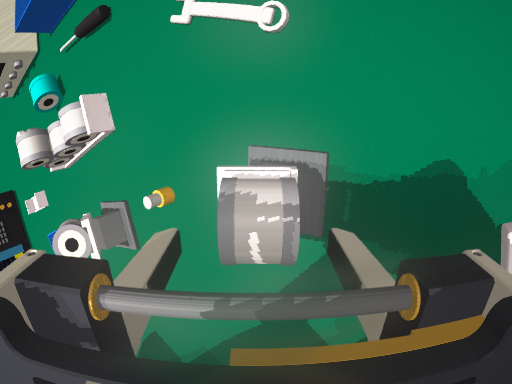

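Request:
send_rows(offset=[[3,2.5,10],[0,0,16],[0,0,16],[0,0,0],[0,0,0]], turn=[[-0.3,0.4,0],[0,0,0],[0,0,0],[0,0,0],[0,0,0]], jaw=[0,0,0,0,0])

```text
time_s: 3.4
ee_pos: [0.5021, -0.3241, 0.0821]
orientation: [0.956, -0.142, 0.042, -0.253]
ft_force: [0.4, -0.0, -0.1]
grip_width: 0.0926
```

Run:
```python
from wf import *
Rt=stand_R(1.277); show(Rt,tcp_for([.498,-.324,.087],Rt,back=0))
cv2.imwrite("pics/w3.png",imaging.capture("wrist"))
```

```text
t 3.4 tcp [ 0.5021 -0.3241  0.0821] F [ 0.4 -0.  -0.1] w 0.0926
turn [ 0.29 -0.5   0.03] | shift after turn [-4.  -1.4 10. ] | shift before turn [-4.1 -1.5 10. ]
```

View pics/w3.png

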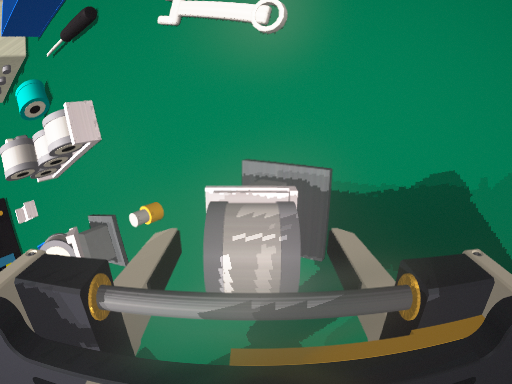

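Request:
send_rows(offset=[[-3,-1,5],[0,0,5],[0,0,0],[0,0,0]], turn=[[0,0,0],[0,0,0],[0,0,0],[0,0,0]], jaw=[0,0,0,0])

```text
time_s: 3.78
ee_pos: [0.5003, -0.3169, 0.0721]
orientation: [0.956, -0.144, 0.041, -0.254]
ft_force: [0.2, -0.6, 0.2]
grip_width: 0.0927
```

Run:
```python
from wf import *
Rt=stand_R(1.277); show(Rt,tcp_for([.498,-.324,.087],Rt,back=0))
```

```text
t 3.78 tcp [ 0.5003 -0.3169  0.0721] F [ 0.2 -0.6  0.2] w 0.0927
turn [ 0.18 -0.46 -0.13] | shift after turn [-0.1 -1.  -1.8] | shift before turn [-0.1 -1.  -1.8]
```

Request:
send_rows(offset=[[0,-2,0],[0,0,0],[0,0,0],[0,0,0],[0,0,0],[0,0,0],[0,0,0],[0,0,0]], turn=[[0,0,0],[0,0,0],[0,0,0],[0,0,0],[0,0,0],[0,0,0],[0,0,0],[0,0,0]], jaw=[80,110,140,160,180,200,220,255], newtons=30)

```text
time_s: 4.45
ee_pos: [0.5009, -0.3156, 0.0731]
orientation: [0.956, -0.144, 0.041, -0.254]
ft_force: [-0.4, -1.9, 0.3]
grip_width: 0.0499
```

Run:
```python
from wf import *
Rt=stand_R(1.277); show(Rt,tcp_for([.498,-.324,.087],Rt,back=0))
cv2.imwrite("pics/w4.png",imaging.capture("wrist"))
```

```text
t 4.45 tcp [ 0.5009 -0.3156  0.0731] F [-0.4 -1.9  0.3] w 0.0499
turn [ 0.21 -0.48 -0.13] | shift after turn [-0.3  0.7 -1.7] | shift before turn [-0.3  0.7 -1.7]
```

View pics/w4.png

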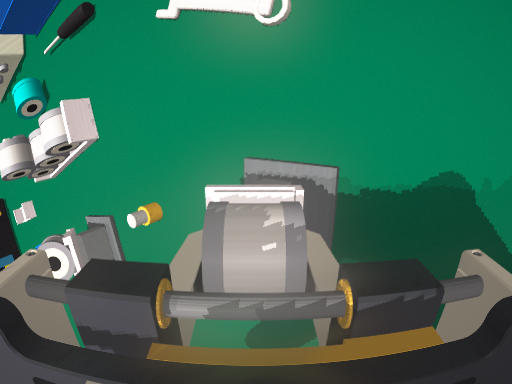

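Request:
send_rows(offset=[[0,0,-8],[0,0,-16],[0,0,-25],[0,0,-35],[0,0,-35],[0,0,-35],[0,0,-35],[0,0,0]], turn=[[0,0,0],[0,0,0],[0,0,0],[0,0,0],[0,0,0],[0,0,0],[0,0,0],[0,0,0]], jaw=[255,255,255,255,255,255,255,255])

```text
time_s: 5.17
ee_pos: [0.4723, -0.4097, 0.2446]
orientation: [0.957, -0.144, 0.045, -0.25]
ft_force: [0.7, -1.7, -1.4]
grip_width: 0.0499
```

Run:
```python
from wf import *
Rt=cradle_R(.082); show(Rt,tcp_for([.660,.0172,.091],Rt,back=.14));print(np.round(env.observe()["joint_positions"],2))
```

```text
t 5.17 tcp [ 0.4723 -0.4097  0.2446] F [ 0.7 -1.7 -1.4] w 0.0499
turn [ -18.53  -29.12 -108.98] | shift after turn [410.1 222.1  28.4] | shift before turn [  51.8 -389.5  252.8]
[-1.03  0.46  1.14  0.4   1.87  0.9 ]
```

Request:
send_rows(offset=[[0,0,-5],[0,0,-5],[0,0,-5],[0,0,0],[0,0,0],[0,0,0],[0,0,0],[0,0,0]], turn=[[-1.1,-1.7,-6.4],[-1.1,-1.7,-6.4],[-1.1,-1.7,-6.4],[-1.1,-1.7,-6.4],[-1.1,-1.7,-6.4],[-1.1,-1.7,-6.4],[-1.1,-1.7,-6.4],[-1.1,-1.7,-6.4]], jaw=[255,255,255,255,255,255,255,255])

```text
time_s: 5.83
ee_pos: [0.4703, -0.4112, 0.249]
orientation: [0.937, 0.312, 0.026, -0.155]
ft_force: [0.2, 0.3, -2.9]
grip_width: 0.0498
```

Request:
send_rows(offset=[[0,0,0],[0,0,0],[0,0,0],[0,0,0],[0,0,0],[0,0,0],[0,0,0],[0,0,0]], turn=[[-1.1,-1.7,-6.4],[-1.1,-1.7,-6.4],[-1.1,-1.7,-6.4],[-1.1,-1.7,-6.4],[-1.1,-1.7,-6.4],[-1.1,-1.7,-6.4],[-1.1,-1.7,-6.4],[-1.1,-1.7,-6.4]], jaw=[255,255,255,255,255,255,255,255])

```text
time_s: 6.5
ee_pos: [0.4703, -0.4108, 0.249]
orientation: [0.716, 0.698, 0.005, -0.022]
ft_force: [-0.0, 0.1, -2.6]
grip_width: 0.05
```

Run:
```python
from wf import *
Rt=cradle_R(.082); show(Rt,tcp_for([.660,.0172,.091],Rt,back=.14));print(np.round(env.observe()["joint_positions"],2))
```

```text
t 6.5 tcp [ 0.4703 -0.4108  0.249 ] F [-0.   0.1 -2.6] w 0.05
turn [-1.25 -2.27 -6.14] | shift after turn [411.1 224.1  32.8] | shift before turn [431.2 179.8  45.1]
[-0.81  0.23  1.32  0.01  1.63 -0.78]
```

Request:
send_rows(offset=[[0,0,0],[34,19,0],[34,19,0],[34,19,0],[34,19,0],[34,19,0],[34,19,0],[34,19,0]], turn=[[-1.3,-2.3,-6.1],[0,0,0],[0,0,0],[0,0,0],[0,0,0],[0,0,0],[0,0,0],[0,0,0]], jaw=[255,255,255,255,255,255,255,255])

```text
time_s: 7.17
ee_pos: [0.585, -0.1621, 0.2491]
orientation: [0.68, 0.733, -0.0, -0.0]
ft_force: [0.9, -0.5, -3.3]
grip_width: 0.0498
```

Request:
send_rows(offset=[[34,18,0],[34,18,0],[34,18,0],[34,18,0],[30,17,0],[0,0,0],[0,0,0]], turn=[[0,0,0],[0,0,0],[0,0,0],[0,0,0],[0,0,0],[0,0,0],[0,0,0]], jaw=[255,255,255,255,255,255,255])

```text
time_s: 7.75
ee_pos: [0.6611, 0.0103, 0.2484]
orientation: [0.679, 0.734, -0.001, -0.0]
ft_force: [-0.0, -0.9, -2.5]
grip_width: 0.0497
```

Run:
```python
from wf import *
Rt=cradle_R(.082); show(Rt,tcp_for([.660,.0172,.091],Rt,back=.0));print(np.round(env.observe()["joint_positions"],2))
cw=cam("wrist");im=imaging.capture("wrist")
a=cv2.resize(im,None,fx=1.5,fy=1.5)
for P in cradle_parts((.6575,.0481,.082)):
    h=cv2.convexHull((proj(cw,P,True)*1.5).astype(np.float32)); cv2.polylines(a,[h.astype(np.int32)],True,(0,0,255),1)
cv2.imwrite("pics/w5.png",a)
```

```text
t 7.75 tcp [0.6611 0.0103 0.2484] F [-0.  -0.9 -2.5] w 0.0497
turn [-0.09  0.01 -0.18] | shift after turn [  6.9  -0.5 172.2] | shift before turn [  7.   -0.3 172.2]
[-0.06  0.29  1.25 -0.    1.6  -0.14]
```

View pics/w5.png

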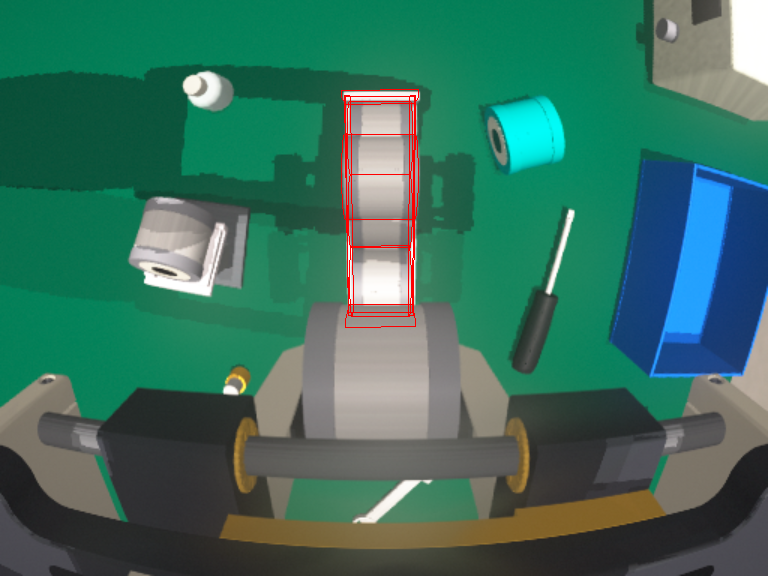

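Run:
```python
from wf import *
a=cv2.imread("pics/w5.png")
cw=cam("wrist"); im=imaging.capture("wrist"); x0,y0,x1,y1=215,50,300,215
b=im[y0:y1,x0:x1]; b=cv2.resize(b,None,fx=3.5,fy=3.5,interpolation=cv2.INTER_CUBIC); c=b.copy()
for P in cradle_parts((.6575,.0481,.082))[:]:
    n=len(P)//2
    h=cv2.convexHull(((proj(cw,P,True)-[x0-.5,y0-.5])*3.5).astype(np.float32)); cv2.polylines(c,[h.astype(np.int32)],True,(0,0,255),1)
cv2.imwrite("pics/w6.png",np.hstack([b,c]))
def seg(i):
    f=i.astype(float); return ((f[...,2]>0.75*f[...,1])&(f.sum(2)>150)).astype(float)
m=seg(im)
p,e=fit(cradle_parts,[(cw,True,m,(222,55,285,200))],(.6575,.0481,.082)); print(np.round(p,4),e)
```

```text
[0.6575 0.0484 0.0751] 0.021802403319444805
```

View pics/w6.png

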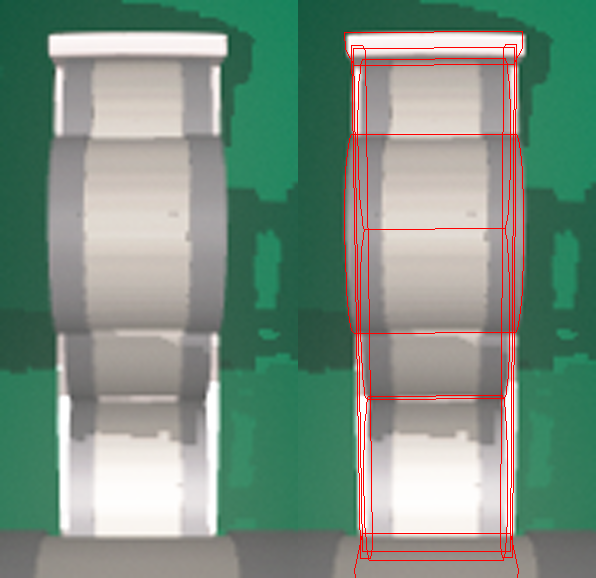

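Request:
send_rows(offset=[[6,0,0],[0,0,30],[0,0,30],[0,0,30],[0,0,30],[0,0,20],[0,0,10],[0,0,0]], turn=[[0,0,0],[0,0,0],[0,0,0],[0,0,0],[0,0,0],[0,0,0],[0,0,0],[0,0,0]], jaw=[255,255,255,255,255,255,255,255])

```text
time_s: 8.52
ee_pos: [0.6588, 0.0128, 0.0968]
orientation: [0.681, 0.733, -0.002, -0.001]
ft_force: [-0.4, 0.4, -3.7]
grip_width: 0.0499
```

Run:
```python
from wf import *
Rt=cradle_R(.079); show(Rt,tcp_for([.660,.0174,.091],Rt,up=.0057,back=.0))
im=imaging.capture("wrist"); cv2.imwrite("pics/w7.png",im)
s=imaging.capture("side"); cv2.imwrite("pics/s2.png",cv2.resize(s[150:250,190:310],None,fx=5,fy=5,interpolation=cv2.INTER_CUBIC))
```

```text
t 8.52 tcp [0.6588 0.0128 0.0968] F [-0.4  0.4 -3.7] w 0.0499
turn [-0.24  0.01 -0.32] | shift after turn [ 4.4  1.5 18.9] | shift before turn [ 4.5  1.6 18.9]
```

View pics/w7.png

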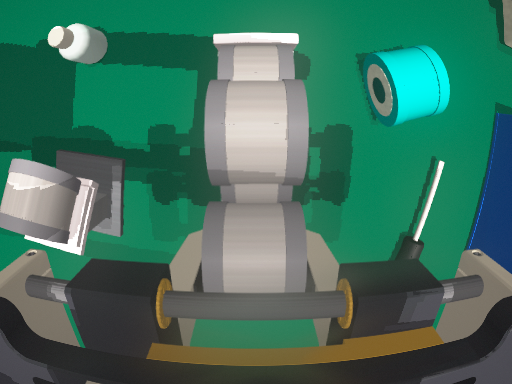

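View pics/s2.png

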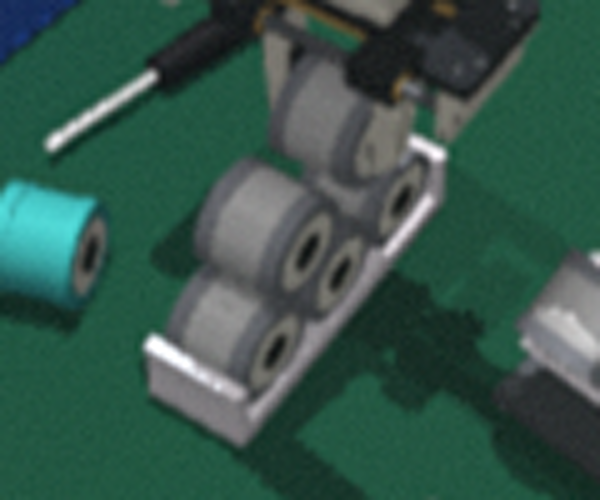

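Request:
send_rows(offset=[[3,1.5,4],[0,0,4],[0,0,0],[0,0,0]], turn=[[0,0,0],[0,0,0],[0,0,0],[0,0,0]], jaw=[255,255,255,255])

```text
time_s: 8.95
ee_pos: [0.6629, 0.0168, 0.0927]
orientation: [0.68, 0.733, 0.0, 0.001]
ft_force: [1.1, 0.2, -3.2]
grip_width: 0.0501
```

Run:
```python
from wf import *
Rt=cradle_R(.079); show(Rt,tcp_for([.660,.0174,.091],Rt,up=.0057,back=.0))
cw=cam("wrist"); im=imaging.capture("wrist")
# model of held reel & second_left
x0,y0,x1,y1=190,60,320,310; k=2.2
Rz=R.from_euler('z',.079).as_matrix(); o=env.observe(); Rc=R.from_quat(o["orientation"]).as_matrix()
a=cv2.resize(im[y0:y1,x0:x1],None,fx=k,fy=k,interpolation=cv2.INTER_CUBIC)
L=[(cyl(Rz@[0,.031,.091]+[.6575,.0483,0],Rz[:,0]),(0,0,255)),(cyl(o["ee_pos"]-Rc[:,2]*(env.grasp_offset-.0057),Rc[:,1]),(255,0,255))]
for P,c in L:
    h=cv2.convexHull(((proj(cw,P,True)-[x0-.5,y0-.5])*k).astype(np.float32)); cv2.polylines(a,[h.astype(np.int32)],True,c,1)
cv2.imwrite("pics/w8.png",a)
```

```text
t 8.95 tcp [0.6629 0.0168 0.0927] F [ 1.1  0.2 -3.2] w 0.0501
turn [ 0.11  0.06 -0.22] | shift after turn [ 0.9 -2.8 14.8] | shift before turn [ 0.9 -2.8 14.8]
```

View pics/w8.png

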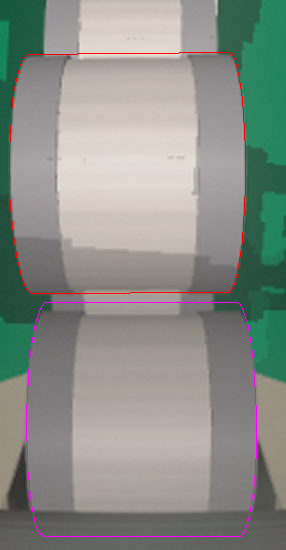

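Request:
send_rows(offset=[[0,0,0],[0,0,0]], turn=[[0,0,0],[0,0,0]], jaw=[255,255])

```text
time_s: 9.17
ee_pos: [0.6628, 0.0167, 0.0925]
orientation: [0.68, 0.733, 0.0, 0.001]
ft_force: [0.3, 0.1, -2.9]
grip_width: 0.0499
```

Request:
send_rows(offset=[[0,0,0]], turn=[[0,0,0]], jaw=[255])

```text
time_s: 9.25
ee_pos: [0.6627, 0.0167, 0.0924]
orientation: [0.68, 0.733, 0.0, 0.001]
ft_force: [0.0, -0.8, -2.8]
grip_width: 0.0497
```

```bash
cat > chk.py <<'E'
from wf import *
def held(seat,tag,up=.0057,c=(.6575,.0483,.079)):
    Rt=cradle_R(c[2]); 
    show(Rt,tcp_for(seat,Rt,up=up))
    cw=cam("wrist"); o=env.observe(); im=imaging.capture("wrist"); show(Rt,tcp_for(seat,Rt,up=up))
    x0,y0,x1,y1=190,40,320,310; k=2.2
    Rz=R.from_euler('z',c[2]).as_matrix(); Rc=R.from_quat(o["orientation"]).as_matrix()
    a=cv2.resize(im[y0:y1,x0:x1],None,fx=k,fy=k,interpolation=cv2.INTER_CUBIC)
    L=[(cyl(Rz@[0,.031,.091]+[c[0],c[1],0],Rz[:,0]),(0,0,255)),(cyl(o["ee_pos"]-Rc[:,2]*(env.grasp_offset-up),Rc[:,1]),(255,0,255))]
    for P,cc in L:
        h=cv2.convexHull(((proj(cw,P,True)-[x0-.5,y0-.5])*k).astype(np.float32)); cv2.polylines(a,[h.astype(np.int32)],True,cc,1)
    cv2.imwrite(f"pics/{tag}.png",a)
E
python3 -c "
from chk import *
held([.660,.0174,.091],'w9')"
```

```text
t 9.25 tcp [0.6627 0.0167 0.0924] F [ 0.  -0.8 -2.8] w 0.0497
turn [ 0.09  0.06 -0.23] | shift after turn [ 0.9 -2.7 14.5] | shift before turn [ 0.9 -2.7 14.5]
t 9.3 tcp [0.6627 0.0167 0.0923] F [ 0.8 -0.3 -3. ] w 0.0496
turn [ 0.09  0.06 -0.23] | shift after turn [ 1.  -2.6 14.4] | shift before turn [ 1.  -2.6 14.4]
```

View pics/w9.png

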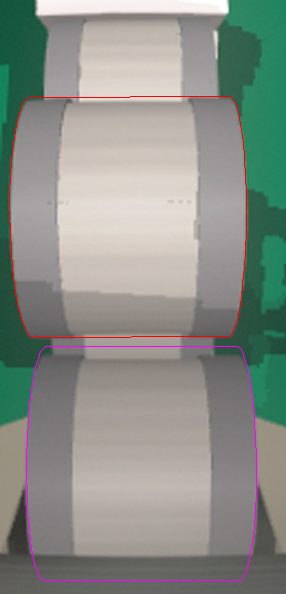

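Request:
send_rows(offset=[[2,-3,2],[0,0,3],[0,0,3],[0,0,0],[0,0,0]], turn=[[0,0,0],[0,0,0],[0,0,0],[0,0,0],[0,0,0]], jaw=[255,255,255,255,255])

```text
time_s: 9.72
ee_pos: [0.6591, 0.0184, 0.0836]
orientation: [0.68, 0.733, -0.0, 0.0]
ft_force: [-0.5, -0.7, -3.7]
grip_width: 0.0497
```

```bash
python3 -c "
from chk import *
held([.660,.0174,.091],'w10')
s=imaging.capture('side'); cv2.imwrite('pics/s3.png',cv2.resize(s[150:250,190:310],None,fx=5,fy=5,interpolation=cv2.INTER_CUBIC))"
```

```text
t 9.72 tcp [0.6591 0.0184 0.0836] F [-0.5 -0.7 -3.7] w 0.0497
turn [ 0.02  0.05 -0.23] | shift after turn [-1.1  0.8  5.7] | shift before turn [-1.1  0.9  5.7]
t 9.77 tcp [0.6593 0.0184 0.0839] F [ 0.9  0.1 -3.6] w 0.0501
turn [ 0.05  0.05 -0.23] | shift after turn [-1.1  0.6  6. ] | shift before turn [-1.1  0.6  6. ]
```

View pics/w10.png

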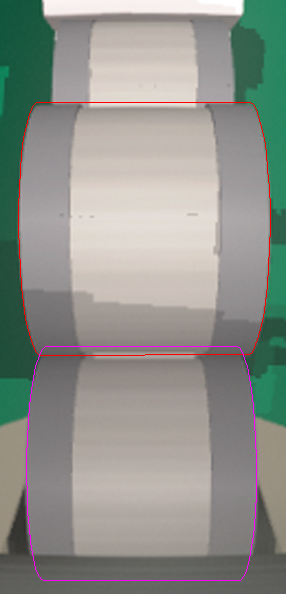

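View pics/s3.png

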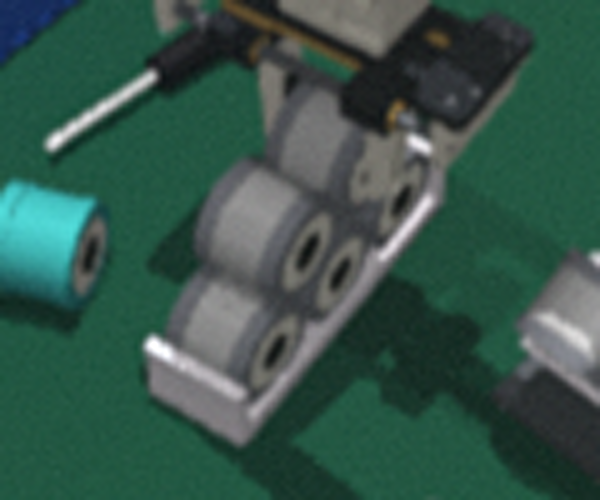

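Request:
send_rows(offset=[[0.5,0.8,2],[0,0,1.5],[0,0,0]], turn=[[0,0,0],[0,0,0],[0,0,0]], jaw=[255,255,255])

```text
time_s: 10.07
ee_pos: [0.6602, 0.0189, 0.0803]
orientation: [0.68, 0.733, 0.0, 0.001]
ft_force: [0.6, -0.3, -2.8]
grip_width: 0.0497
```

Request:
send_rows(offset=[[0,0,1],[0,0,0]], turn=[[0,0,0],[0,0,0]], jaw=[255,255])

```text
time_s: 10.23
ee_pos: [0.6602, 0.0189, 0.0796]
orientation: [0.68, 0.733, 0.0, 0.001]
ft_force: [-0.7, -1.1, -3.0]
grip_width: 0.0501
```

Request:
send_rows(offset=[[0,0,1],[0,0,0]], turn=[[0,0,0],[0,0,0]], jaw=[255,255])

```text
time_s: 10.4
ee_pos: [0.6603, 0.0188, 0.0786]
orientation: [0.68, 0.733, 0.0, 0.001]
ft_force: [1.0, -2.1, -2.4]
grip_width: 0.0499
```

```bash
python3 -c "
from chk import *
held([.660,.0174,.091],'w11')"
```

```text
t 10.4 tcp [0.6603 0.0188 0.0786] F [ 1.  -2.1 -2.4] w 0.0499
turn [ 0.08  0.06 -0.24] | shift after turn [-1.4 -0.4  0.7] | shift before turn [-1.4 -0.4  0.7]
t 10.45 tcp [0.6603 0.0189 0.0787] F [ 0.3 -1.7 -3.8] w 0.0498
turn [ 0.08  0.06 -0.23] | shift after turn [-1.4 -0.4  0.8] | shift before turn [-1.4 -0.4  0.8]
```

View pics/w11.png

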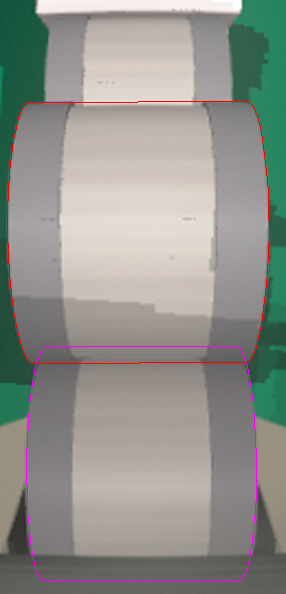

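Request:
send_rows(offset=[[-0.7,-0.5,0.5],[0,0,0.5],[0,0,0]], turn=[[0,0,0],[0,0,0],[0,0,0]], jaw=[255,255,255])

```text
time_s: 10.7
ee_pos: [0.6595, 0.0184, 0.0774]
orientation: [0.68, 0.733, 0.0, 0.0]
ft_force: [0.2, -0.0, -2.6]
grip_width: 0.0496
```

Request:
send_rows(offset=[[0,0,1],[0,0,0]], turn=[[0,0,0],[0,0,0]], jaw=[255,255])

```text
time_s: 10.87
ee_pos: [0.6596, 0.0184, 0.0764]
orientation: [0.68, 0.733, 0.0, 0.001]
ft_force: [-0.4, 0.2, -3.3]
grip_width: 0.05
```

Request:
send_rows(offset=[[0,0,0.7],[0,0,0]], turn=[[0,0,0],[0,0,0]], jaw=[255,255])

```text
time_s: 11.03
ee_pos: [0.6597, 0.0183, 0.0758]
orientation: [0.68, 0.733, 0.0, 0.001]
ft_force: [1.1, -0.1, -3.6]
grip_width: 0.0499
```

Request:
send_rows(offset=[[0,0,0.7],[0,0,0]], turn=[[0,0,0],[0,0,0]], jaw=[255,255])

```text
time_s: 11.2
ee_pos: [0.6597, 0.0183, 0.0751]
orientation: [0.68, 0.733, 0.0, 0.001]
ft_force: [0.2, 0.3, -2.3]
grip_width: 0.0499
```

Request:
send_rows(offset=[[0,0,0.7],[0,0,0]], turn=[[0,0,0],[0,0,0]], jaw=[255,255])

```text
time_s: 11.37
ee_pos: [0.6599, 0.0181, 0.0749]
orientation: [0.68, 0.733, 0.0, 0.001]
ft_force: [-0.1, 0.0, -0.4]
grip_width: 0.0501
```

```bash
python3 -c "
from chk import *
held([.660,.0174,.091],'w12')
s=imaging.capture('side'); cv2.imwrite('pics/s4.png',cv2.resize(s[150:250,190:310],None,fx=5,fy=5,interpolation=cv2.INTER_CUBIC))"
```

```text
t 11.37 tcp [0.6599 0.0181 0.0749] F [-0.1  0.  -0.4] w 0.0501
turn [ 0.08  0.07 -0.23] | shift after turn [-0.7  0.  -3. ] | shift before turn [-0.7  0.  -3. ]
t 11.42 tcp [0.6599 0.0181 0.0748] F [-1.4 -0.9 -1.3] w 0.0501
turn [ 0.08  0.06 -0.23] | shift after turn [-0.7  0.  -3.1] | shift before turn [-0.7  0.1 -3.1]
```

View pics/w12.png

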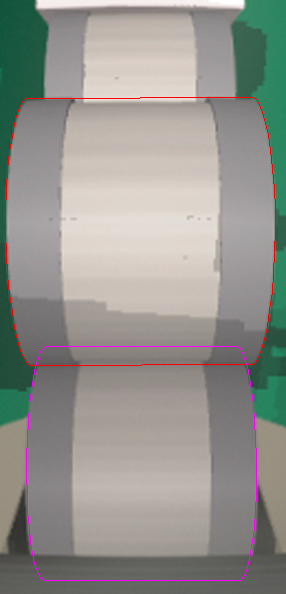

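View pics/s4.png

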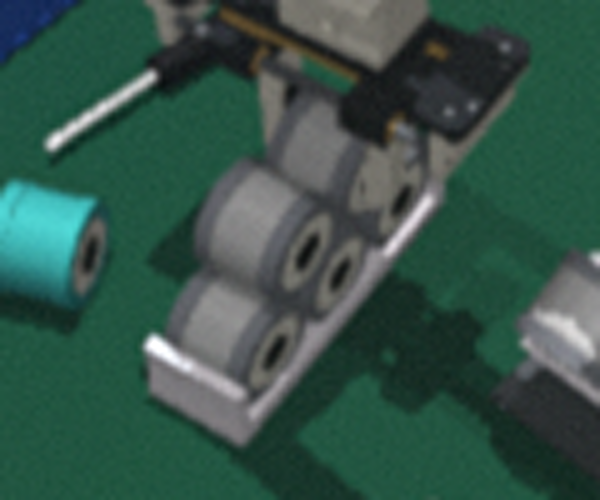

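Request:
send_rows(offset=[[0,0,0.6],[0,0,0]], turn=[[0,0,0],[0,0,0]], jaw=[255,255])

```text
time_s: 11.63
ee_pos: [0.66, 0.018, 0.0747]
orientation: [0.68, 0.733, 0.0, 0.001]
ft_force: [-2.7, -1.9, 3.7]
grip_width: 0.0499
```

Request:
send_rows(offset=[[0,0,0],[0,0,0],[0,0,0],[0,0,0],[0,0,0],[0,0,0],[0,0,0],[0,0,0]], turn=[[0,0,0],[0,0,0],[0,0,0],[0,0,0],[0,0,0],[0,0,0],[0,0,0],[0,0,0]], jaw=[255,130,120,115,110,105,100,95], newtons=8)

```text
time_s: 12.3
ee_pos: [0.6598, 0.0184, 0.0738]
orientation: [0.68, 0.733, 0.0, 0.001]
ft_force: [0.2, -0.3, -0.2]
grip_width: 0.0576
```

```bash
python3 -c "
from chk import *
held([.660,.0174,.091],'w13')
s=imaging.capture('side'); cv2.imwrite('pics/s5.png',cv2.resize(s[150:250,190:310],None,fx=5,fy=5,interpolation=cv2.INTER_CUBIC))"
```

```text
t 12.3 tcp [0.6598 0.0184 0.0738] F [ 0.2 -0.3 -0.2] w 0.0576
turn [ 0.07  0.05 -0.22] | shift after turn [-1.   0.1 -4.1] | shift before turn [-1.   0.1 -4.1]
t 12.35 tcp [0.6598 0.0183 0.0738] F [0.2 0.6 0.2] w 0.0581
turn [ 0.07  0.05 -0.23] | shift after turn [-1.   0.1 -4.1] | shift before turn [-1.   0.1 -4.1]
```

View pics/w13.png

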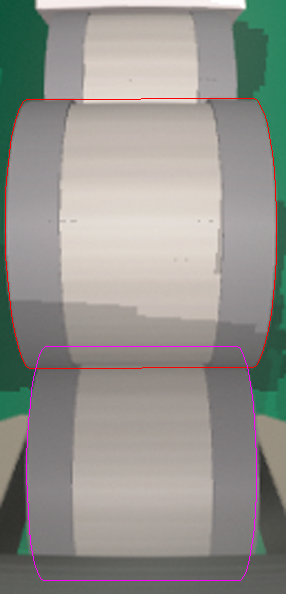

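View pics/s5.png

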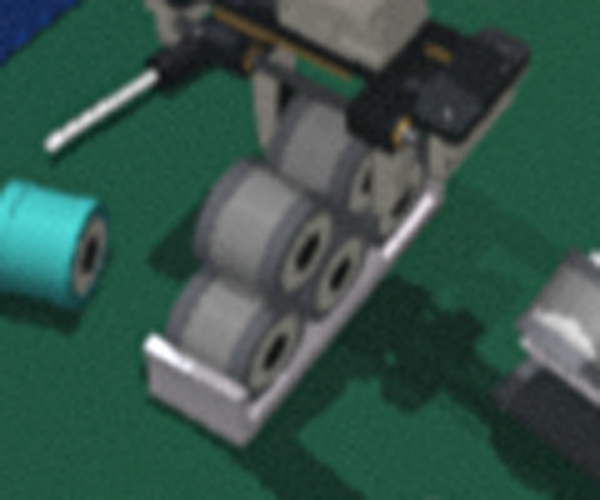

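Request:
send_rows(offset=[[0,0,0],[0,0,0],[0,0,-10],[0,0,-25],[0,0,-35],[0,0,-35],[0,0,-35],[0,0,-30]], turn=[[0,0,0],[0,0,0],[0,0,0],[0,0,0],[0,0,0],[0,0,0],[0,0,0],[0,0,0]], jaw=[60,20,0,0,0,0,0,0])

```text
time_s: 13.07
ee_pos: [0.6599, 0.0184, 0.2479]
orientation: [0.68, 0.733, 0.001, 0.002]
ft_force: [0.4, 0.0, 0.8]
grip_width: 0.0927
```

Run:
```python
from wf import *
Rt=stand_R(-1.673,-1); show(Rt,tcp_for([.4912,.0217,.087],Rt,back=.13))
Rt=stand_R(-1.673,1); show(Rt,tcp_for([.4912,.0217,.087],Rt,back=.13))
print(np.round(env.observe()["joint_positions"],2))
cv2.imwrite("pics/w14.png",imaging.capture("wrist"))
```

```text
t 13.07 tcp [0.6599 0.0184 0.2479] F [0.4 0.  0.8] w 0.0927
turn [ 25.08 -20.66 -77.95] | shift after turn [168.1  68.4  31.1] | shift before turn [  72.7 -158.1   60.5]
t 13.07 tcp [0.6599 0.0184 0.2479] F [0.4 0.  0.8] w 0.0927
turn [-21.66 -26.29  97.54] | shift after turn [-168.1  -68.4   31.1] | shift before turn [  72.7 -158.1   60.5]
[-0.05  0.28  1.27 -0.    1.59 -0.12]
```

View pics/w14.png

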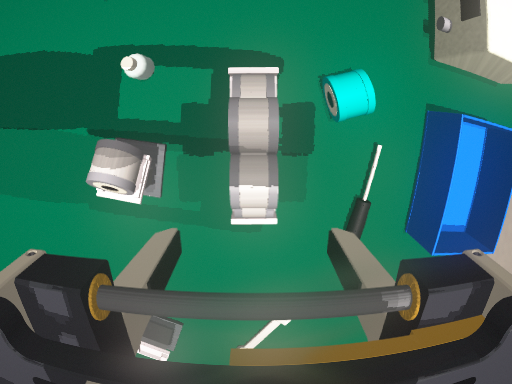

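Request:
send_rows(offset=[[18,-39,0],[18,-39,0],[18,-39,0],[18,-39,0],[0,0,0],[0,0,0],[0,0,0],[0,0,0]], turn=[[0,0,0],[0,0,0],[0,0,0],[0,0,0],[1.9,-1.6,-6],[1.9,-1.6,-6],[1.9,-1.6,-6],[1.9,-1.6,-6]], jaw=[0,0,0,0,0,0,0,0])

```text
time_s: 13.78
ee_pos: [0.5033, 0.0766, 0.245]
orientation: [0.508, 0.857, -0.086, -0.003]
ft_force: [-0.2, -0.6, -0.4]
grip_width: 0.0929
```

Request:
send_rows(offset=[[0,0,0],[0,0,0],[0,0,0],[0,0,0],[0,0,0],[0,0,0],[0,0,0],[0,0,0]], turn=[[1.9,-1.6,-6],[1.9,-1.6,-6],[1.9,-1.6,-6],[1.9,-1.6,-6],[1.9,-1.6,-6],[1.9,-1.6,-6],[1.9,-1.6,-6],[1.9,-1.6,-6]], jaw=[0,0,0,0,0,0,0,0])

```text
time_s: 14.45
ee_pos: [0.5037, 0.0769, 0.2443]
orientation: [0.101, 0.965, -0.241, -0.011]
ft_force: [0.8, 1.2, 0.6]
grip_width: 0.0931
```

Request:
send_rows(offset=[[0,0,0],[0,0,0],[0,0,0]], turn=[[1.9,-1.6,-6],[0,0,0],[0,0,0]], jaw=[0,0,0])

```text
time_s: 14.7
ee_pos: [0.5032, 0.0773, 0.2439]
orientation: [0.05, 0.965, -0.257, -0.011]
ft_force: [0.5, 0.4, -0.7]
grip_width: 0.0931
```

Run:
```python
from wf import *
p0=(.4912,.0217,-1.673)
Rt=stand_R(p0[2]); show(Rt,tcp_for([*p0[:2],.087],Rt,back=.0)); print(np.round(env.observe()["joint_positions"],2))
cv2.imwrite("pics/w15.png",imaging.capture("wrist"))
c=cam("wrist"); pr=proj(c,[[p0[0],p0[1],.087]],True)[0]; print(pr)
p=wristfit(p0,"wf_b",pr)
Rt=stand_R(p[2]); show(Rt,tcp_for([*p[:2],.087],Rt,back=.0))
```

```text
t 14.7 tcp [0.5032 0.0773 0.2439] F [ 0.5  0.4 -0.7] w 0.0931
turn [ 0.23  0.17 -0.11] | shift after turn [  6.2  29.5 178.9] | shift before turn [  6.8  28.7 179. ]
[ 0.38  0.1   1.57 -0.46  1.72 -1.1 ]
[280.07375149 172.57061932]
0.93 [283. 284.] 1107
0.93 [282. 178.] 2468
0.6 [302. 255.] 828
fit [ 0.4911  0.0203 -1.6669] 0.068
t 14.85 tcp [0.5037 0.0765 0.2443] F [-0.3 -0.2  0.1] w 0.0929
turn [ 0.25 -0.   -0.5 ] | shift after turn [  7.2  29.2 179.6] | shift before turn [  7.4  28.3 179.7]
```

View pics/w15.png

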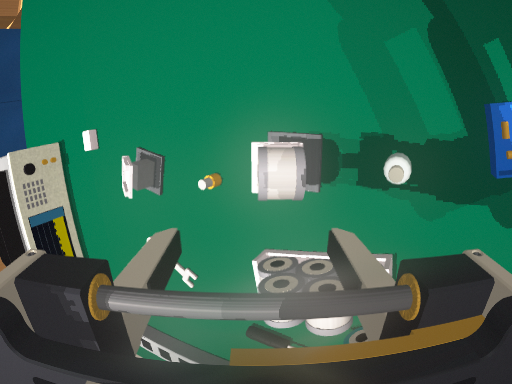

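View pics/wf_b.png

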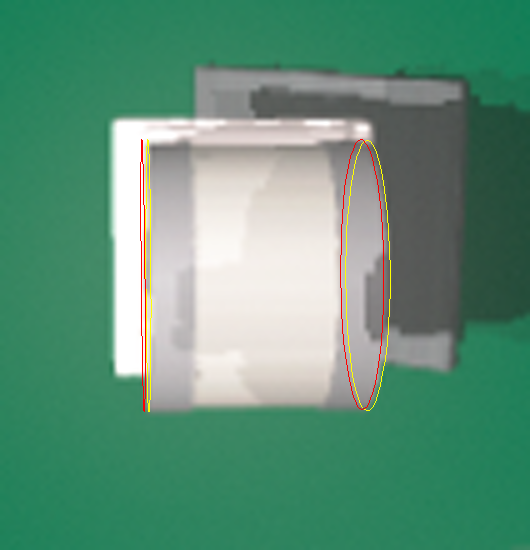

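Request:
send_rows(offset=[[6.5,29,0],[0,0,40],[0,0,40],[0,0,35],[0,0,15],[0,0,0],[0,0,0]], turn=[[0.2,0,-0.2],[0,0,0],[0,0,0],[0,0,0],[0,0,0],[0,0,0],[0,0,0]], jaw=[0,0,0,0,0,0,0])

```text
time_s: 15.43
ee_pos: [0.493, 0.0369, 0.1168]
orientation: [0.049, 0.965, -0.259, -0.013]
ft_force: [0.6, 0.3, 0.4]
grip_width: 0.0926
```

Run:
```python
from wf import *
p0=(.4912,.0214,-1.67)
Rt=stand_R(p0[2]); show(Rt,tcp_for([*p0[:2],.087],Rt,back=.0))
im=imaging.capture("wrist");cw=cam("wrist")
for P in spare_parts(p0):
    h=cv2.convexHull(proj(cw,P,True).astype(np.float32)); cv2.polylines(im,[h.astype(np.int32)],True,(0,0,255),1)
cv2.imwrite("pics/w16.png",im)
```

```text
t 15.43 tcp [0.493  0.0369 0.1168] F [0.6 0.3 0.4] w 0.0926
turn [-0.03 -0.02 -0.07] | shift after turn [ 0.3  1.4 48.4] | shift before turn [ 0.3  1.4 48.4]
```

View pics/w16.png

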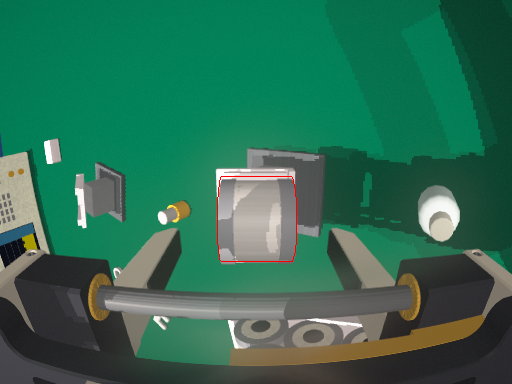

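Request:
send_rows(offset=[[-0.5,0,15],[0,0,15],[0,0,10],[0,0,6],[0,0,0],[0,0,0]], turn=[[0,0,0],[0,0,0],[0,0,0],[0,0,0],[0,0,0],[0,0,0]], jaw=[0,0,0,0,0,0])

```text
time_s: 15.98
ee_pos: [0.4921, 0.015, 0.0776]
orientation: [0.047, 0.965, -0.259, -0.012]
ft_force: [-0.2, 0.6, 0.3]
grip_width: 0.0928
```

Run:
```python
from wf import *
p0=(.4912,.0214,-1.67)
Rt=stand_R(p0[2]); show(Rt,tcp_for([*p0[:2],.087],Rt,back=.0))
```

```text
t 15.98 tcp [0.4921 0.015  0.0776] F [-0.2  0.6  0.3] w 0.0928
turn [-0.    0.13  0.03] | shift after turn [1.5 0.8 3.5] | shift before turn [1.5 0.8 3.5]
```

Request:
send_rows(offset=[[0.8,-1,3],[0,0,0],[0,0,0],[0,0,0],[0,0,0],[0,0,0],[0,0,0],[0,0,0]], turn=[[0,0,0],[0,0,0],[0,0,0],[0,0,0],[0,0,0],[0,0,0],[0,0,0],[0,0,0]], jaw=[40,80,110,140,170,200,225,255], newtons=30)

```text
time_s: 16.65
ee_pos: [0.4907, 0.0128, 0.0747]
orientation: [0.047, 0.965, -0.258, -0.012]
ft_force: [0.4, 3.4, -0.4]
grip_width: 0.0499
```

Run:
```python
from wf import *
p0=(.4912,.0214,-1.67)
Rt=stand_R(p0[2]); show(Rt,tcp_for([*p0[:2],.087],Rt,back=.0))
```

```text
t 16.65 tcp [0.4907 0.0128 0.0747] F [ 0.4  3.4 -0.4] w 0.0499
turn [0.02 0.11 0.07] | shift after turn [ 0.3  1.3 -0.1] | shift before turn [ 0.3  1.3 -0.1]
```

Request:
send_rows(offset=[[0,0,-8],[0,0,-16],[0,0,-30],[0,0,-40],[0,0,-40],[0,0,-40],[0,0,-20],[0,0,0]], turn=[[0,0,0],[0,0,0],[0,0,0],[0,0,0],[0,0,0],[0,0,0],[0,0,0],[0,0,0]], jaw=[255,255,255,255,255,255,255,255])

```text
time_s: 17.32
ee_pos: [0.502, 0.1119, 0.248]
orientation: [0.047, 0.965, -0.257, -0.008]
ft_force: [0.7, 0.5, -3.0]
grip_width: 0.05
```

Run:
```python
from wf import *
Rt=cradle_R(.079); show(Rt,tcp_for([.6575,.0483,.144],Rt,back=.12))
cv2.imwrite("pics/w17.png",imaging.capture("wrist"))
```

```text
t 17.32 tcp [0.502  0.1119 0.248 ] F [ 0.7  0.5 -3. ] w 0.05
turn [-24.41  21.12  77.96] | shift after turn [-75.7 150.   -1.2] | shift before turn [-160.9  -42.1   24.2]
```

View pics/w17.png

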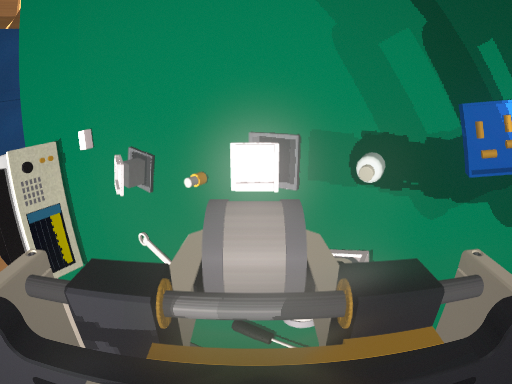

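Request:
send_rows(offset=[[0,0,0],[0,0,0],[0,0,0],[0,0,0],[0,0,0],[0,0,0],[0,0,0],[0,0,0]], turn=[[-1.9,1.6,6],[-1.9,1.6,6],[-1.9,1.6,6],[-1.9,1.6,6],[-1.9,1.6,6],[-1.9,1.6,6],[-1.9,1.6,6],[-1.9,1.6,6]], jaw=[255,255,255,255,255,255,255,255])

```text
time_s: 18.03
ee_pos: [0.4985, 0.1078, 0.2398]
orientation: [0.465, 0.878, -0.11, -0.006]
ft_force: [0.4, -0.2, -4.4]
grip_width: 0.0496
```

Request:
send_rows(offset=[[0,0,0],[0,0,0],[0,0,0],[0,0,0],[0,0,0],[0,0,0],[0,0,0]], turn=[[-1.9,1.6,6],[-1.9,1.6,6],[-1.9,1.6,6],[-1.9,1.6,6],[-1.9,1.6,6],[0,0,0],[0,0,0]], jaw=[255,255,255,255,255,255,255])

```text
time_s: 18.62
ee_pos: [0.4984, 0.1077, 0.2407]
orientation: [0.679, 0.735, -0.004, 0.0]
ft_force: [0.2, -0.6, -4.1]
grip_width: 0.0499
```

Run:
```python
from wf import *
Rt=cradle_R(.079); show(Rt,tcp_for([.6575,.0483,.144],Rt,back=.12))
```

```text
t 18.62 tcp [0.4984 0.1077 0.2407] F [ 0.2 -0.6 -4.1] w 0.0499
turn [-0.29  0.3   0.01] | shift after turn [-71.8 153.9  -8.5] | shift before turn [-71.8 153.8  -8.9]
```

Request:
send_rows(offset=[[-15,31,-5],[-15,31,-4],[-14,31,0],[-14,31,0],[-14,30,0],[0,0,0],[0,0,0]], turn=[[-0.3,0.3,0],[0,0,0],[0,0,0],[0,0,0],[0,0,0],[0,0,0],[0,0,0]], jaw=[255,255,255,255,255,255,255])

```text
time_s: 19.2
ee_pos: [0.6589, 0.0484, 0.2479]
orientation: [0.678, 0.735, -0.001, -0.001]
ft_force: [-0.4, -0.2, -3.7]
grip_width: 0.0497
```

```bash
cat > chk2.py <<'E'
from wf import *
c=(.6575,.0483,.079)
def top(tag,up=.0041,x0=150,y0=20,x1=360,y1=310,k=1.9):
    Rt=cradle_R(c[2]); seat=np.array([c[0],c[1],.144]); show(Rt,tcp_for(seat,Rt,up=up))
    cw=cam("wrist"); o=env.observe(); im=imaging.capture("wrist")
    Rz=R.from_euler('z',c[2]).as_matrix(); Rc=R.from_quat(o["orientation"]).as_matrix()
    a=cv2.resize(im[y0:y1,x0:x1],None,fx=k,fy=k,interpolation=cv2.INTER_CUBIC)
    L=[(cyl(Rz@[0,s,.091]+[c[0],c[1],0],Rz[:,0]),(0,0,255)) for s in(.031,-.031)]+[(cyl(o["ee_pos"]-Rc[:,2]*(env.grasp_offset-up),Rc[:,1]),(255,0,255))]
    for P,cc in L:
        h=cv2.convexHull(((proj(cw,P,True)-[x0-.5,y0-.5])*k).astype(np.float32)); cv2.polylines(a,[h.astype(np.int32)],True,cc,1)
    cv2.imwrite(f"pics/{tag}.png",a)
E
python3 -c "
from chk2 import *
top('w18')"
```

```text
t 19.2 tcp [0.6589 0.0484 0.2479] F [-0.4 -0.2 -3.7] w 0.0497
turn [-0.16 -0.04  0.05] | shift after turn [ -0.   -1.4 118.6] | shift before turn [-1.000e-01 -1.100e+00  1.186e+02]
```

View pics/w18.png

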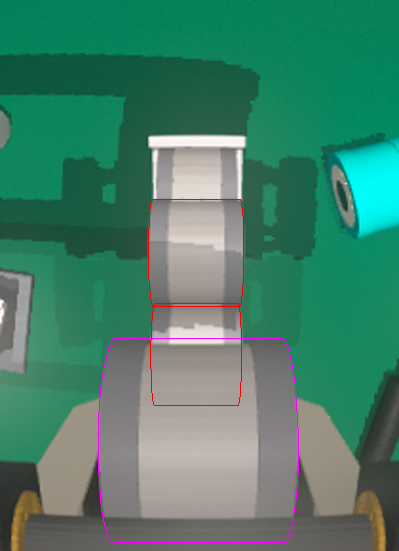

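Request:
send_rows(offset=[[0.5,-1.3,10],[0,0,30],[0,0,30],[0,0,20],[0,0,10],[0,0,0],[0,0,0]], turn=[[0,0,0],[0,0,0],[0,0,0],[0,0,0],[0,0,0],[0,0,0],[0,0,0]], jaw=[255,255,255,255,255,255,255])

```text
time_s: 19.83
ee_pos: [0.6576, 0.0503, 0.1529]
orientation: [0.679, 0.735, 0.002, 0.001]
ft_force: [0.5, 0.5, -2.3]
grip_width: 0.05
```

```bash
python3 -c "
from chk2 import *
top('w19')"
```

```text
t 19.83 tcp [0.6576 0.0503 0.1529] F [ 0.5  0.5 -2.3] w 0.05
turn [ 0.24 -0.06  0.01] | shift after turn [-1.9 -0.2 23.6] | shift before turn [-2.  -0.3 23.5]
```

View pics/w19.png

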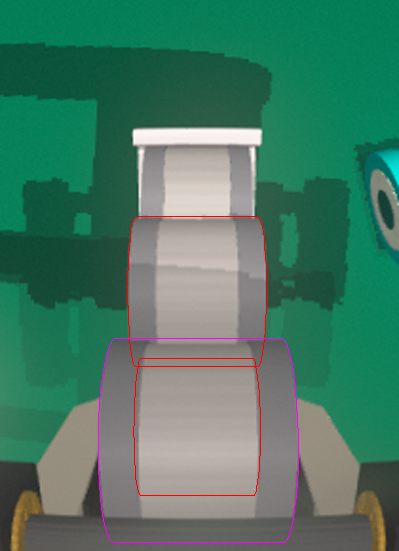

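Request:
send_rows(offset=[[-1,0,6],[0,0,6],[0,0,5],[0,0,0],[0,0,0]], turn=[[0.2,0,0],[0,0,0],[0,0,0],[0,0,0],[0,0,0]], jaw=[255,255,255,255,255])

```text
time_s: 20.3
ee_pos: [0.6578, 0.0488, 0.1346]
orientation: [0.679, 0.734, 0.0, -0.001]
ft_force: [-0.1, 0.6, -3.1]
grip_width: 0.0497
```

```bash
python3 -c "
from chk2 import *
top('w20')"
```

```text
t 20.3 tcp [0.6578 0.0488 0.1346] F [-0.1  0.6 -3.1] w 0.0497
turn [-0.03 -0.07 -0.06] | shift after turn [-0.4 -0.3  5.3] | shift before turn [-0.4 -0.3  5.3]
```

View pics/w20.png

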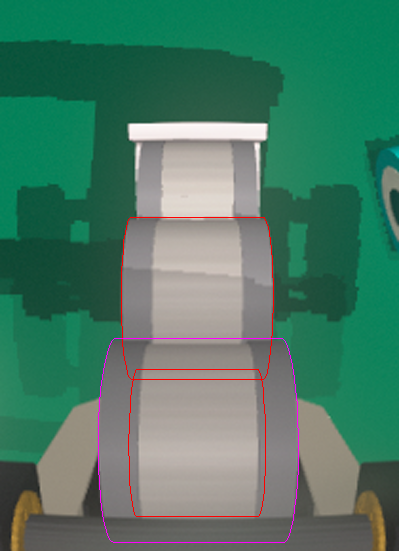

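Aligned within a millimetre. Lowering slowly.

Request:
send_rows(offset=[[0,0,2],[0,0,1],[0,0,0],[0,0,0]], turn=[[0,0,0],[0,0,0],[0,0,0],[0,0,0]], jaw=[255,255,255,255])

```text
time_s: 20.68
ee_pos: [0.6581, 0.0488, 0.1322]
orientation: [0.679, 0.734, 0.001, -0.0]
ft_force: [-0.4, 1.5, -2.9]
grip_width: 0.0499
```

Request:
send_rows(offset=[[0,0,1],[0,0,0]], turn=[[0,0,0],[0,0,0]], jaw=[255,255])

```text
time_s: 20.85
ee_pos: [0.6582, 0.0488, 0.1311]
orientation: [0.679, 0.734, 0.001, -0.0]
ft_force: [-0.3, 0.1, -2.7]
grip_width: 0.0499
```

Request:
send_rows(offset=[[0,0,0.7],[0,0,0]], turn=[[0,0,0],[0,0,0]], jaw=[255,255])

```text
time_s: 21.02
ee_pos: [0.6581, 0.0488, 0.1304]
orientation: [0.679, 0.734, 0.001, -0.0]
ft_force: [0.1, -0.0, -4.5]
grip_width: 0.0498
```

Request:
send_rows(offset=[[0,0,0.7],[0,0,0]], turn=[[0,0,0],[0,0,0]], jaw=[255,255])

```text
time_s: 21.18
ee_pos: [0.6583, 0.0488, 0.1299]
orientation: [0.679, 0.734, 0.001, -0.0]
ft_force: [0.2, -0.4, -4.2]
grip_width: 0.0499
```

Request:
send_rows(offset=[[0,0,0.7],[0,0,0]], turn=[[0,0,0],[0,0,0]], jaw=[255,255])

```text
time_s: 21.35
ee_pos: [0.6584, 0.0487, 0.1297]
orientation: [0.679, 0.734, 0.001, 0.0]
ft_force: [-0.0, -0.2, -0.2]
grip_width: 0.0502
```

Contact begun; a last fraction, and a check.

Request:
send_rows(offset=[[0,0,0.5],[0,0,0]], turn=[[0,0,0],[0,0,0]], jaw=[255,255])

```text
time_s: 21.52
ee_pos: [0.6585, 0.0487, 0.1296]
orientation: [0.679, 0.734, 0.001, 0.0]
ft_force: [-2.1, -1.1, 4.6]
grip_width: 0.0498
```

```bash
python3 -c "
from chk2 import *
top('w21')
s=imaging.capture('side'); cv2.imwrite('pics/s6.png',cv2.resize(s[130:250,190:310],None,fx=4.8,fy=4.8,interpolation=cv2.INTER_CUBIC))"
```

```text
t 21.52 tcp [0.6585 0.0487 0.1296] F [-2.1 -1.1  4.6] w 0.0498
turn [ 0.1  -0.05 -0.06] | shift after turn [-0.3 -1.1  0.3] | shift before turn [-0.3 -1.1  0.3]
```

View pics/s6.png

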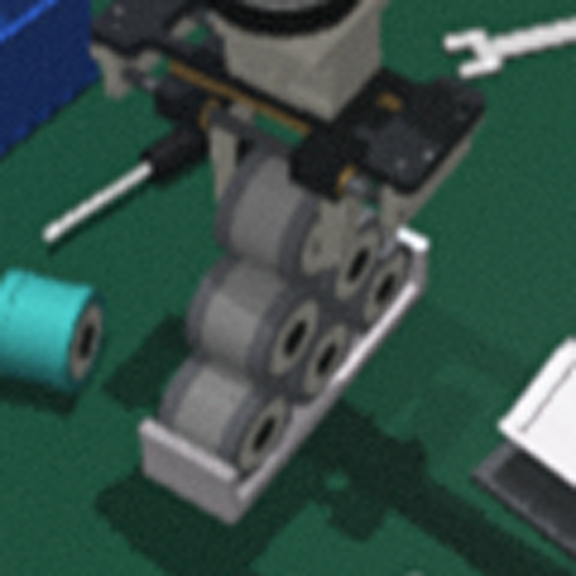

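View pics/w21.png

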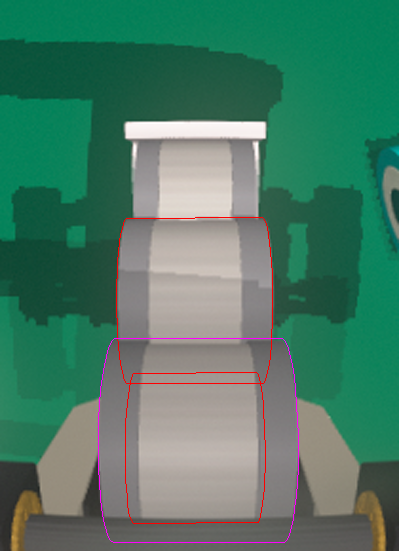

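Request:
send_rows(offset=[[0,0,0],[0,0,0],[0,0,0],[0,0,0],[0,0,0],[0,0,0],[0,0,0],[0,0,0]], turn=[[0,0,0],[0,0,0],[0,0,0],[0,0,0],[0,0,0],[0,0,0],[0,0,0],[0,0,0]], jaw=[255,130,120,115,110,105,100,95], newtons=8)

```text
time_s: 22.28
ee_pos: [0.6581, 0.0489, 0.1284]
orientation: [0.679, 0.734, 0.001, -0.0]
ft_force: [0.6, -0.1, 0.3]
grip_width: 0.0578
```

```bash
python3 -c "
from chk2 import *
top('w22')"
```

```text
t 22.28 tcp [0.6581 0.0489 0.1284] F [ 0.6 -0.1  0.3] w 0.0578
turn [ 0.03 -0.08 -0.05] | shift after turn [-0.6 -0.7 -0.9] | shift before turn [-0.6 -0.7 -0.9]
```

View pics/w22.png

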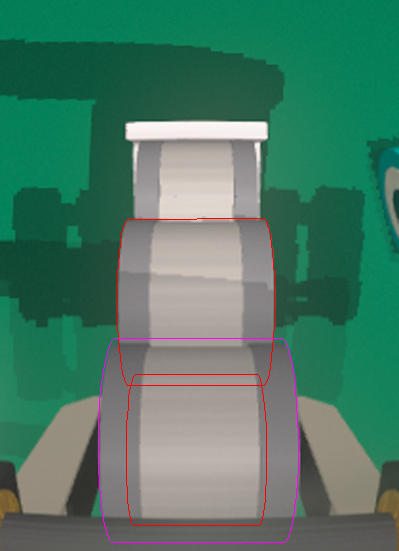

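Settled. Open and lift away.

Request:
send_rows(offset=[[0,0,0],[0,0,0],[0,0,-10],[0,0,-25],[0,0,-30],[0,0,-30],[0,0,-30],[0,0,-20]], turn=[[0,0,0],[0,0,0],[0,0,0],[0,0,0],[0,0,0],[0,0,0],[0,0,0],[0,0,0]], jaw=[60,20,0,0,0,0,0,0])

```text
time_s: 23.0
ee_pos: [0.6589, 0.0486, 0.2786]
orientation: [0.679, 0.734, 0.002, 0.001]
ft_force: [0.5, 0.2, 0.6]
grip_width: 0.0929
```

Request:
send_rows(offset=[[-30,-25,0],[-30,-25,0],[-30,-25,0],[-30,-25,0],[-30,-25,0],[0,0,0],[0,0,0]], turn=[[0,0,0],[0,0,0],[0,0,0],[0,0,0],[0,0,0],[0,0,0],[0,0,0]], jaw=[0,0,0,0,0,0,0])

```text
time_s: 23.58
ee_pos: [0.5445, -0.1124, 0.2747]
orientation: [0.68, 0.733, 0.001, 0.001]
ft_force: [-0.7, -0.2, -0.1]
grip_width: 0.0929
```

Run:
```python
from wf import *
c=(.6575,.0483,.079); Rz=R.from_euler('z',c[2]).as_matrix()
L=cradle_parts(c)+[cyl(Rz@[0,-.031,.091]+[c[0],c[1],0],Rz[:,0]),cyl(Rz@[0,0,.144]+[c[0],c[1],0],Rz[:,0])]
for n,(x0,y0,x1,y1) in(("top",(200,110,330,210)),("side",(200,130,300,245))):
    cc=cam(n); im=imaging.capture(n); cv2.imwrite(f"pics/fin_full_{n}.png",im)
    k=3.9; a=cv2.resize(im[y0:y1,x0:x1],None,fx=k,fy=k,interpolation=cv2.INTER_CUBIC); b=a.copy()
    for P in L:
        h=cv2.convexHull(((proj(cc,P)-[x0-.5,y0-.5])*k).astype(np.float32)); cv2.polylines(b,[h.astype(np.int32)],True,(0,0,255),1)
    cv2.imwrite(f"pics/fin_{n}.png",np.hstack([a,b])[:, :] if n=="side" else np.vstack([a,b])[:])
cv2.imwrite("pics/fin_w.png",imaging.capture("wrist"))
```

```text
(no output)
```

View pics/fin_side.png

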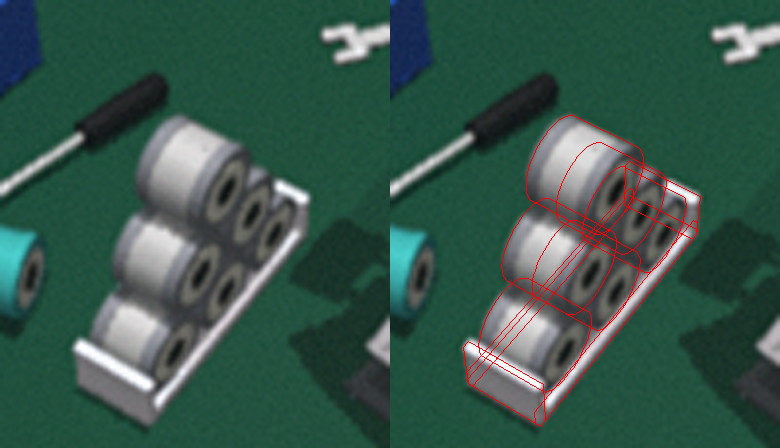

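View pics/fin_top.png

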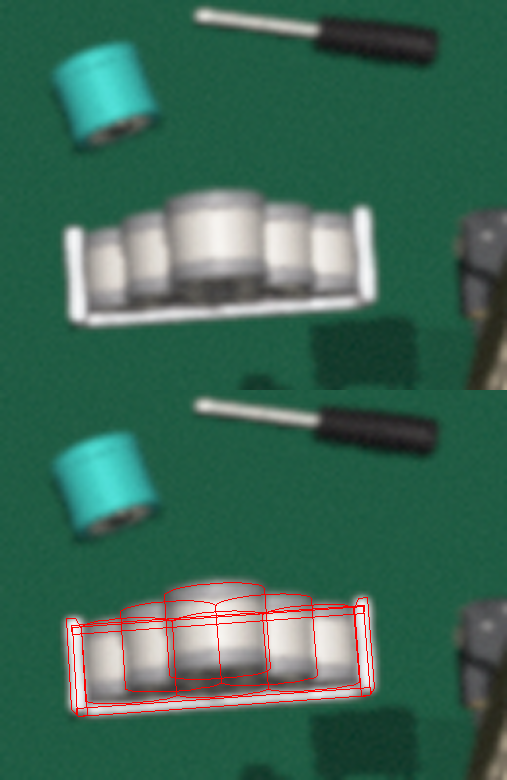

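View pics/fin_full_side.png

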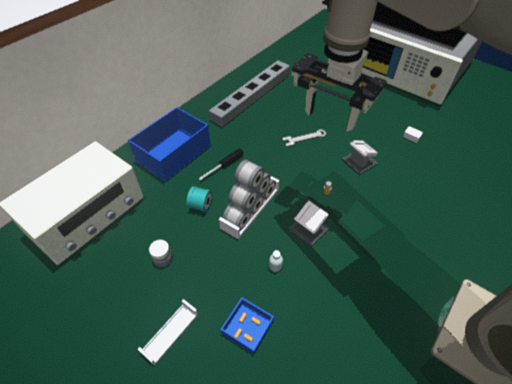

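The final pictures show the finished pyramid matching the model in both views: the top reel is at about (248,172) in the side image. The bottle (276,262), adapter (328,187), spanner, screwdriver and turquoise reel have not moved.

```bash
python3 -c "
from h import *
print(workorder.job_done(), env.observe()['time_s'])"
```

```text
the job is handed in; nothing more can be done
the job is handed in; nothing more can be done
```

The pyramid is finished: the reel from stand_a lies in the second-layer gap and the reel from stand_b lies on top. Each was gripped by its flat ends, levelled, and lowered in sub-millimetre steps until the force showed it was resting in its gap before release. I handed the job in at about 24 s, with the gripper open and clear of everything.

- **Position:** In the last top and side pictures all six reels match the model of the full cradle. They lie parallel with their ends in line, to about 1 mm. The top reel's end measured about 1 mm off along its axis before release; I left it, as that is within the calibration.
- **Neighbouring things:** The bottom row and second_left, the bottle, adapter, jar, spanner, screwdriver, tray, the empty small cradle and the turquoise reel show no movement in the pictures.
- **Forces:** The highest wrist forces I read were about 5 N, while seating the reels.
- **Disagreements:** The first reel touched down about 3 mm lower than its estimated grip height, and sat about 2.5 mm off-centre in the grip. The arm also settled 1–4 mm away from some commanded positions. I corrected for these using the wrist camera and the measured pose.

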